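# Load and pump up the watch inspection lift

### The arm

A 6-joint arm with a two-finger parallel gripper is mounted at the origin on the work surface. World frame = base frame: x ahead of the robot, y to its left, z up, the work surface at z = 0. Lengths are in m, angles in rad, forces in N, time in s.
With the tool pointing down it reaches from about 0.35 to 0.775 m from the base axis. Payload 5.5 kg.
Tool frame: the origin (TCP) lies between the finger pads; the fingertips stand 22 mm ahead of it and the grasp point (between the pads) lies 3 mm ahead of it; z points along the fingers, y is the line along which they close (so a half turn about z gives the same grasp; the last joint's range is limited). The gripper opens to 85 mm and grips with 20 to 120 N. Pads are 22 mm wide; open, the fingers measure 114 mm over their backs; the gripper's body (76 mm by 85 mm) begins 54 mm behind the grasp point. The pads swing forward as they close: fully open they stand 13 mm farther back than shut.
Start: joints at [1.046, 0.313, 0.046, 1.304, 0, 1.431], TCP at [0.216, 0.533, 0.253] pointing down, gripper open.
Joint ranges: [-2.76, 2.76], [-0.86, 1.69], [-1.03, 1.26], [-2.2, 2.34], [-1.47, 1.5], [-3.14, 3.14]. Speed limits (rad/s): [2.57, 2.57, 3.14, 3.14, 3.14, 3.14].

### API

Orientations are given as a unit quaternion [w, x, y, z].
In Python, from workcell import env gives the robot as it stands.
- The arm moves only by the shell command python3 nudge.py 'ROWS' [OPENING] [FORCE]. ROWS is a JSON list of rows, 1 to 8 of them, each of 6 numbers: dx, dy, dz in m, then a rotation vector rx, ry, rz in rad; each row is the pose to reach, as a shift and turn from the pose commanded when the command began, along the tool's axes at that moment; what a row does not reach only later rows make up. A row lasts 1/8 s, in which the tool goes at most 0.0625 m and 0.188 rad, less where a joint would pass 70% of its speed; a pose out of reach is approached as far as the arm can. OPENING is the finger opening in m, set as the command begins (- or left out keeps the last). The fingers move at their own pace and stop on an object; FORCE is the grip in N (left out, the last holds). Time passes only in rows, so rows that do not move let the fingers close. It prints the time, the measured TCP pose, the force, the opening and the grip force at its end.
- env.get_state(): the state, without advancing time (a new reading comes with each control period).
- env.read_camera(name): name is "side" or "top"; returns a dict with "image" (384x512x3 uint8, red, green, blue), "K" (3x3 intrinsics, pixels), "D" ([k1, k2, p1, p2, k3] as OpenCV has them; the pictures are not rectified), "R" (3x3) and "t" (3): a world point X has camera coordinates R X + t. Camera axes: x right, y down, z forward; pixel columns grow to the right and rows downward; lengths in m; the calibration is good to about 2 mm. A picture is of the moment at which its call begins. There is no depth.
- env.hand_in(): hands the job in; it is judged then, once.
The state is a dict: "clock": time; "joint_pos": joint angles; "qvel": joint speeds; "tau": joint torques, N m; "tcp_pos": TCP position; "orientation": TCP orientation; "wrist_force": force on the tool from outside, world axes, zero at the start; "ft_torque": the same for the moment, N m; "finger_gap": finger opening in m; "grip_force": force on a finger pad.
Only numpy, scipy, OpenCV 4.12 (cv2) and the standard library are available. Lean on these libraries where they do the work, as an engineer would, in place of code of your own. Each camera call takes 0.05 s, during which the arm holds its last target. There are 200 camera calls.

### The job

Get the inspection lift ready for the microscope: put the calibration target that lies on the sloped rest away flat in its wooden case, and lay every watch carrier on the rest, dial up and side by side, each flat on the slope with a short edge squarely down against the backstop. Do that while the lift is still down; then, with the release valve screwed shut, pump the lever through full strokes until the lift is fully up, and let the lever come back up. Leave the other things on the bench where they are.

Things in the scene. Friction and masses are not known exactly. Their poses are not given: they have to be found in the camera images.
- lift: fixed hydraulic inspection lift: steel foot plate 200 x 530 mm, 12 mm thick, grey oil tank in the middle, pump block with the lever on its -y end, valve block with the release valve on its +y end. Origin: centre of the foot plate's underside; x away from the robot's side, y left, z up; it may stand turned a little about z.
- stage (a joint): height of the lift's rising stage, m: about 0 right down (as at the start), 0.046 fully up. A full lever stroke raises it 11 to 13 mm, a shorter one less (steps of 2.2 mm): at least four strokes. It holds its height as the lever returns and cannot be lowered. The release valve must be shut before it is pumped. Once fully up the lever goes down easily and lifts no more.
- rest (a point): sloped rest on the stage, rising with it: grey plate 300 mm wide (y), 104 mm long up the slope, falling towards the robot's side at 18 degrees, with a steel backstop strip 12 mm high along its lower edge. Origin: on the plate's surface at the foot of the backstop, mid-width, 120 mm above the bench with the stage down. x up the slope, y left along the backstop, z square out of the plate.
- lever (a joint): angle of the pump lever, rad: 0 at its upper stop, where its spring holds it, 0.78 at its lower stop. The bar points from its pivot to the robot's side (the lift's -x), 35 degrees upward at 0, 10 degrees downward at 0.78. The spring brings it back up. 5 to 12 N down at the grip moves it.
- lever_grip (a point): middle of the lever's round black rubber grip, 28 mm thick and 106 mm long along the lever, 161 mm from the pivot. The pivot is in the lift's frame at x 50, y -205, z 85 mm. The grip is free to be pushed down from above.
- valve (a joint): angle of the captive screw of the release valve in rad: 0 fully open, 2.0 screwed shut against its stop; it turns clockwise seen from above to shut, with light friction (0.05 N m), and stays where it is left. It counts as shut above 1.8.
- valve_grip (a point): grip point of the valve screw, on its vertical axis, 95 mm above the bench, in the lift's frame at x -20, y 225 mm. The screw has a 48 mm round flange and an upright bar 46 mm long (this point's x) and 14 mm thick (y), from 24 mm below to 7 mm above this point, which turns with it.
- target: calibration target: a flat steel plate 60 x 60 x 8 mm with a square aluminium grip block in its middle, 22 x 22 mm, standing 22 mm above the plate, and a strip of glass beside it. 0.2 kg. At the start it lies on the sloped rest. Origin: centre of the plate's underside, z out of its top.
- case_floor (a point): centre of the inner floor of the target's open wooden case: inside 110 (x) x 100 mm (y), walls 5 mm thick standing 23 mm above this floor, floor 5 mm above the bench, blue lining; the case is fixed and may be turned a little.
- carrier1: watch carrier: flat black plaque 84 mm (x) x 64 mm (y), 8 mm thick, with a steel watch head fixed on its middle: case 40 x 40 mm with flat sides square to the plaque, 8 to 21 mm above its underside, dial up to 25 mm. 0.14 kg. Origin: centre of the underside, z out of the dial; against the backstop it is 42 mm up the slope. Not present in every start.
- carrier2: another watch carrier, same as carrier1. Not present in every start.
- carrier3: another watch carrier, same as carrier1. Not present in every start.
- carrier4: another watch carrier, same as carrier1. Not present in every start.
- loupe: black eye loupe, a tapered cup 36 mm wide and 36 mm tall; origin at the centre of its underside. Not part of the job.
- blower: black rubber dust blower, a bulb 56 mm wide with a nozzle, 115 mm tall, standing; origin at the centre of its underside. Not part of the job.
- jar: small glass jar with a steel cap, 64 mm wide, 70 mm tall; origin at the centre of its underside. Not part of the job.
- driver: screwdriver lying flat, 150 mm long; origin under its middle. Not part of the job.
- brush: brush lying flat, 160 mm long; origin under its middle. Not part of the job.
- watchbox: cardboard watch box, 80 x 80 x 70 mm; origin at the centre of its underside. Not part of the job.
- cup: small glass bowl, 70 mm wide and 50 mm tall; origin at the centre of its underside. Not part of the job.

How it is judged:
By the outcome, as a careful person would: the job done as asked, in the order asked, and still so for the second after the job is handed in, with the robot touching nothing.
Of carrier1, carrier2, carrier3, carrier4 only 2 to 4 are there at a start; the rules pass over those that are not, and their reading is None.
At some moment in a run one of carrier1, carrier2, carrier3, carrier4 may be knocked a few centimetres aside while the robot is not near it.
It also fails if it takes over 210 s, if anything falls off the work surface, if the arm or the gripper's body presses on something with over 40 N, if the wrist force passes 120 N, or if a joint passes its speed limit or range.

## Working session

There is one attempt and no reset: what is moved stays moved. The work goes in short steps, Python scripts to look and compute and a shell command to move; the robot and the scene stay as the last step left them, time stands still between calls to the robot, and variables do not carry over. Pictures are saved under pics/ and viewed, at most 14 in all, crops included, and the job is handed in when it is done.

```bash
ls; mkdir -p pics
python3 - <<'E'
from workcell import env
import cv2,numpy as np
for n in ("top","side"):
    c=env.read_camera(n); cv2.imwrite(f"pics/{n}0.png",cv2.resize(c["image"][:,:,::-1],(800,600),interpolation=cv2.INTER_CUBIC))
    print(n,c["K"],c["D"],c["R"],c["t"])
print(env.get_state())
E
```

```text
nudge.py
pics
workcell.py
top [[442.39152781   0.         264.83542504]
 [  0.         442.39152781 188.65735443]
 [  0.           0.           1.        ]] [-0.0002456  0.         0.         0.         0.       ] [[-2.13177238e-02 -9.99772664e-01  4.18918995e-04]
 [-9.83411867e-01  2.08933719e-02 -1.80179262e-01]
 [ 1.80129549e-01 -4.25298167e-03 -9.83633701e-01]] [0.00505224 0.54430614 1.29583789]
side [[414.62218728   0.         258.6977937 ]
 [  0.         414.62218728 187.34151518]
 [  0.           0.           1.        ]] [-0.10162494  0.          0.          0.          0.        ] [[ 0.98013296 -0.19779268 -0.01474589]
 [-0.11431437 -0.50258155 -0.85693874]
 [ 0.1620852   0.84159957 -0.51520729]] [-0.51222378  0.1805303   1.42478546]
{'clock': 0.1, 'joint_pos': array([ 1.04639554e+00,  3.13937978e-01,  4.50142250e-02,  1.30358574e+00,
       -1.74105878e-05,  1.43120565e+00]), 'qvel': array([-0.00060795, -0.0026714 ,  0.0048363 , -0.00082507,  0.00138046,
        0.00012181]), 'tau': array([ 2.90639786e-03, -4.81726170e+01,  2.99243259e+01,  1.27918032e-02,
       -1.19073161e-04, -2.09666149e-05]), 'tcp_pos': array([0.21562592, 0.5325527 , 0.25245875]), 'orientation': array([-2.70956453e-04,  1.91220044e-01,  9.81546821e-01, -8.12645302e-04]), 'wrist_force': array([-0.26965613,  0.40713187, -0.47836335]), 'ft_torque': array([ 0.01516225, -0.04863691,  0.07739724]), 'grip_force': 0.0, 'finger_gap': 0.08511752916510204}
```
View pics/top0.png

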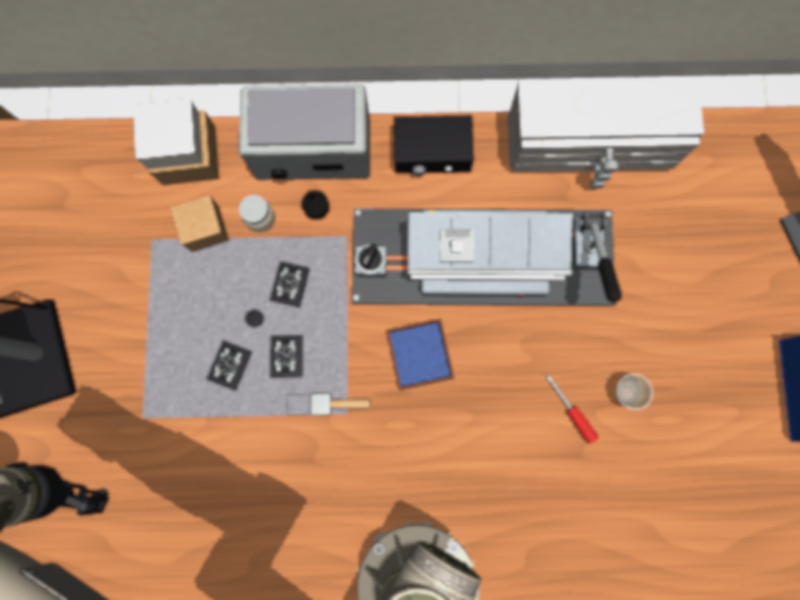

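View pics/side0.png

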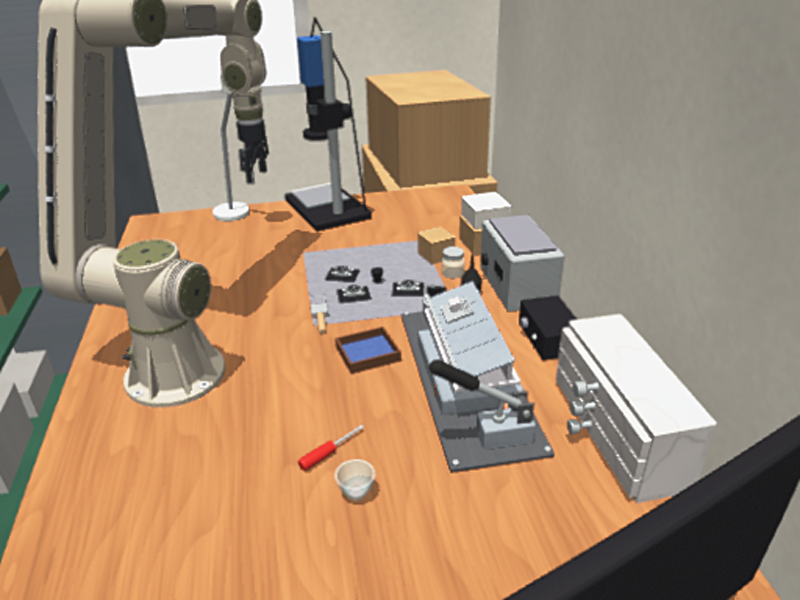

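The images show three carriers on the mat (top view, 800 px scale: (289,284), (286,356), (229,364)), the loupe at (254,318) and the case at (420,353). The target is on the rest at (457,245), the valve at (371,258) and the lever grip at (610,280).

Create h.py:
```python
from workcell import env
import cv2,numpy as np
from scipy.spatial.transform import Rotation as Ro
def cam(n): return env.read_camera(n)
def ray(c,uv):
    p=cv2.undistortPoints(np.array(uv,float).reshape(-1,1,2),c["K"],np.array(c["D"]))[:,0]
    d=np.c_[p,np.ones(len(p))]@c["R"]; return -c["R"].T@c["t"],d
def onplane(c,uv,p0,n=(0,0,1)):
    o,d=ray(c,uv); n=np.array(n,float); p0=np.array(p0,float)
    return o+d*(((p0-o)@n)/(d@n))[:,None]
def proj(c,X):
    return cv2.projectPoints(np.array(X,float).reshape(-1,1,3),cv2.Rodrigues(c["R"])[0],c["t"],c["K"],np.array(c["D"]))[0][:,0]
def carriers(c,zb=0.0,vmax=70,roi=(88,150,230,270)):
    """dark blobs on the mat: centre (world), long-axis yaw, sides"""
    u0,v0,u1,v1=roi
    m=np.zeros(c["image"].shape[:2],np.uint8)
    m[v0:v1,u0:u1]=(c["image"].max(2)[v0:v1,u0:u1]<vmax)*255
    m=cv2.morphologyEx(m,cv2.MORPH_CLOSE,np.ones((5,5)))
    out=[]
    for k in cv2.findContours(m,cv2.RETR_EXTERNAL,cv2.CHAIN_APPROX_NONE)[0]:
        if cv2.contourArea(k)<60: continue
        W=onplane(c,k[:,0],(0,0,zb+.008))[:,:2].astype(np.float32)*1000
        (x,y),(w,h),a=cv2.minAreaRect(W)
        if w<h: w,h,a=h,w,a+90
        out.append((x,y,w,h,(a+90)%180-90))
    return out
def delta(pos,R):
    """shift and turn in the present tool axes to reach pos, R (TCP)"""
    s=env.get_state(); q=s["orientation"]; R0=Ro.from_quat([q[1],q[2],q[3],q[0]])
    d=R0.inv().apply(np.array(pos)-s["tcp_pos"]); r=(R0.inv()*R).as_rotvec()
    print("shift",d.round(4),"turn",r.round(3),"j",s["joint_pos"].round(2))
def tool(yaw,z=(0,0,-1)):
    """tool z along z, tool y in the direction yaw (deg, horizontal) made square to z"""
    z=np.array(z,float)/np.linalg.norm(z); y=np.array([np.cos(np.radians(yaw)),np.sin(np.radians(yaw)),0]); y-=z*(y@z); y/=np.linalg.norm(y)
    return Ro.from_matrix(np.c_[np.cross(y,z),y,z])
```

Run:
```python
from h import *
c=cam("top"); im=c["image"]; np.save("top0.npy",im)
for r in carriers(c): print(np.round(r,1))
# colours along lines
print("foot row 190",im[185,222:240].tolist())
print("col x=300 rows",im[180:200,290].tolist())
b=im.astype(int); m=((b[:,:,2]>b[:,:,0]+40)&(b[:,:,2]>90)).astype(np.uint8); m[:,400:]=0
k=max(cv2.findContours(m,cv2.RETR_EXTERNAL,cv2.CHAIN_APPROX_NONE)[0],key=cv2.contourArea)
print("case",cv2.minAreaRect(k), cv2.minAreaRect((onplane(c,k[:,0],(0,0,.005))[:,:2]*1000).astype(np.float32)))
z=cv2.resize(im[125:205,215:405],None,fx=4.2,fy=4.2,interpolation=cv2.INTER_CUBIC); cv2.imwrite("pics/lift.png",z[:,:,::-1])
```

```text
[419.4 360.8  75.7  56.  -21.7]
[580.4 243.5  76.1  55.6 -13.4]
foot row 190 [[190, 148, 130], [194, 134, 99], [174, 118, 85], [138, 106, 91], [112, 103, 100], [105, 105, 106], [105, 105, 107], [104, 105, 106], [104, 105, 106], [104, 105, 106], [104, 106, 107], [104, 105, 107], [104, 105, 107], [104, 105, 106], [104, 105, 107], [105, 105, 106], [105, 105, 107], [104, 105, 106]]
col x=300 rows [[172, 180, 186], [190, 199, 205], [194, 203, 209], [194, 204, 210], [194, 204, 210], [187, 197, 202], [166, 173, 179], [128, 134, 138], [91, 95, 98], [81, 83, 84], [92, 94, 94], [101, 103, 103], [102, 103, 104], [102, 100, 100], [120, 99, 89], [166, 115, 83], [204, 135, 88], [218, 143, 91], [219, 145, 92], [219, 144, 92]]
case ((268.3316955566406, 226.21463012695312), (34.223087310791016, 31.429367065429688), 77.90524291992188) ((434.4350280761719, -14.968490600585938), (105.95401763916016, 97.03340148925781), 10.969747543334961)
```

View pics/lift.png

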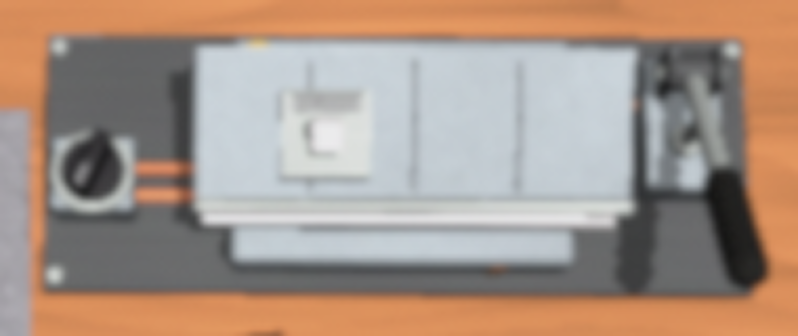

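Zoomed crop of the lift: foot corners at about (50,37), (742,42), (753,294) and (45,290). The target is at (325,134), the rest plate spans x 195–637 with four slots marked, the valve bar is at (95,165) and the lever grip runs from (722,175) to (755,275).

```bash
cat > m1.py <<'E'
from h import *
c=cam("top"); im=c["image"].astype(int); sat=im.max(2)-im.min(2)
def cross(vals,start):  # subpixel position along vals where saturation rises over half
    t=40
    for i in range(1,len(vals)):
        if vals[i-1]<t<=vals[i]: return start+i-1+(t-vals[i-1])/(vals[i]-vals[i-1])
P={}
P['left']=[(cross(sat[r,232:215:-1],0),r) for r in range(152,190)]; P['left']=[(232-a,r) for a,r in P['left'] if a]
P['front']=[(u,cross(sat[188:205,u],188)) for u in range(230,380,3)]
P['back']=[(u,cross(sat[140:125:-1,u],0)) for u in range(232,380,3)]; P['back']=[(u,140-a) for u,a in P['back'] if a]
P['right']=[(cross(sat[r,389:400],389),r) for r in range(137,160)]
L={}
for k,p in P.items():
    p=[q for q in p if None not in q]
    W=onplane(c,p,(0,0,.012))[:,:2]*1000
    vx,vy,x,y=cv2.fitLine(W.astype(np.float32),cv2.DIST_HUBER,0,.01,.01).ravel(); L[k]=(vx,vy,x,y)
    print(k,len(p),np.round([x,y,np.degrees(np.arctan2(vy,vx))],2))
def inter(a,b):
    A=np.array([[a[0],-b[0]],[a[1],-b[1]]]); s=np.linalg.solve(A,[b[2]-a[2],b[3]-a[3]]); return np.array([a[2]+s[0]*a[0],a[3]+s[0]*a[1]])
C=[inter(L[a],L[b]) for a,b in(('left','front'),('left','back'),('right','back'),('right','front'))]
C=np.array(C); print(C.round(1),"centre",C.mean(0).round(1),np.linalg.norm(np.roll(C,-1,0)-C,axis=1).round(1))
for v in (85,100,115):
    print(v); [print(np.round(r,1)) for r in carriers(c,vmax=v)]
print("mat",im[245,110])
E
python3 m1.py
```

```text
left 38 [ 6.2917e+02  1.1526e+02 -5.8000e-01]
front 50 [ 529.75 -161.51   88.37]
back 50 [ 726.21 -172.26   88.54]
right 23 [ 669.51 -411.12   -1.33]
[[ 537.7  116.2]
 [ 733.5  114.2]
 [ 720.1 -412.3]
 [ 522.7 -407.7]] centre [ 628.5 -147.4] [195.9 526.7 197.4 524.1]
85
[419.6 360.7  78.6  59.5 -21.9]
[435.7 248.5  78.5  55.8   0.5]
[511.8 313.2  28.7  28.1   1.1]
[580.4 243.6  78.7  58.8 -13.9]
[670.8 412.7  77.7  12.1 -73. ]
100
[419.5 360.8  81.1  62.  -21.9]
[434.8 250.   80.5  58.7   0.5]
[512.5 314.   33.9  30.4  44.7]
[580.1 243.5  81.6  61.7 -13.5]
[670.2 413.6  81.6  16.5 -72.9]
115
[419.4 360.8  83.4  64.4 -21.9]
[435.1 248.5  83.5  62.    0.5]
[512.3 313.5  34.4  34.3 -63.9]
[580.3 243.6  83.9  63.5 -13.9]
[669.7 414.4  85.9  19.3 -73.3]
mat [165 162 167]
```

```bash
cat > m2.py <<'E'
from h import *
c=cam("top"); im=c["image"].astype(int)
for u in (270,350): print(u,"back",im[130:140,u].mean(1).astype(int).tolist(),"front v168..",im[168:184,u].mean(1).astype(int).tolist())
print("left",im[150,255:268].mean(1).astype(int).tolist(),"right",im[150,360:372].mean(1).astype(int).tolist())
print("target row 152 u276..",[tuple(x) for x in im[163,278:308].tolist()])
print("target col ",[tuple(x) for x in im[142:172,288].tolist()])
E
python3 m2.py
```

```text
270 back [146, 151, 146, 128, 119, 144, 187, 206, 208, 209] front v168.. [207, 207, 205, 197, 188, 199, 201, 197, 216, 215, 171, 140, 139, 141, 141, 142]
350 back [151, 152, 149, 137, 124, 135, 165, 192, 203, 205] front v168.. [204, 203, 200, 190, 184, 204, 213, 212, 224, 223, 192, 155, 156, 168, 173, 174]
left [93, 80, 67, 63, 67, 94, 143, 184, 204, 209, 210, 210, 209] right [207, 208, 208, 206, 195, 164, 119, 96, 126, 165, 183, 176]
target row 152 u276.. [(200, 210, 216), (199, 209, 215), (194, 203, 209), (191, 199, 202), (201, 206, 206), (212, 217, 214), (215, 219, 216), (215, 219, 216), (216, 219, 216), (215, 219, 215), (214, 218, 214), (213, 218, 213), (213, 218, 214), (213, 218, 214), (213, 218, 214), (214, 218, 215), (215, 219, 216), (217, 221, 218), (219, 222, 219), (219, 222, 220), (220, 223, 220), (220, 223, 220), (220, 223, 220), (219, 222, 220), (215, 220, 219), (206, 214, 216), (199, 208, 213), (197, 206, 212), (196, 205, 211), (194, 203, 209)]
target col  [(180, 188, 193), (181, 188, 194), (181, 188, 193), (180, 187, 191), (177, 182, 183), (173, 176, 176), (175, 176, 176), (177, 178, 179), (182, 184, 184), (193, 196, 195), (203, 207, 204), (196, 200, 196), (180, 182, 180), (168, 169, 168), (165, 166, 165), (169, 170, 169), (182, 183, 182), (189, 192, 190), (188, 192, 189), (192, 195, 191), (205, 209, 205), (214, 218, 214), (215, 219, 216), (214, 218, 214), (198, 201, 199), (166, 170, 170), (161, 168, 172), (174, 182, 188), (184, 192, 198), (185, 193, 197)]
```

```bash
cat > m3.py <<'E'
from h import *
c=cam("top"); im=c["image"].astype(int)
F=onplane(c,[(270,171.7),(350,171.7)],(0,0,.12))*1000; B=onplane(c,[(270,135.5),(350,135.6)],(0,0,.12+.104*np.sin(np.radians(18))))*1000
print("foot",F.round(1),"top",B.round(1))
s=np.radians(18); yaw=np.radians(-1.55); ex=np.array([np.cos(yaw),np.sin(yaw),0]); ey=np.array([-ex[1],ex[0],0])
rx=ex*np.cos(s)+np.array([0,0,np.sin(s)]); rz=-ex*np.sin(s)+np.array([0,0,np.cos(s)])
# origin on the lift's mid line y=0
ctr=np.array([.6285,-.1474,0]); f=F.mean(0)/1000; d=(f-ctr)@ex; O=ctr+ex*d; O[2]=.12
print("O",O.round(4),"foot in lift x",round(d,4))
E=onplane(c,[(261.3,150),(365.4,150)],O,rz); print("edge y in rest",((E-O)@ey).round(4),((E-O)@rx).round(4))
m=((im[:,:,2]-im[:,:,0]<8)&(im.min(2)>150)).astype(np.uint8)*255
mm=np.zeros_like(m); mm[140:172,275:312]=m[140:172,275:312]; mm=cv2.morphologyEx(mm,cv2.MORPH_CLOSE,np.ones((5,5)))
k=max(cv2.findContours(mm,cv2.RETR_EXTERNAL,cv2.CHAIN_APPROX_NONE)[0],key=cv2.contourArea)
W=onplane(c,k[:,0],O+.008*rz,rz); l=np.c_[(W-O)@rx,(W-O)@ey]*1000
print("target in rest",cv2.minAreaRect(l.astype(np.float32)),cv2.boundingRect(k))
bl=((im.min(2)>232)*255).astype(np.uint8); bl[:143]=0;bl[172:]=0;bl[:,:278]=0;bl[:,306:]=0
for k in cv2.findContours(bl,cv2.RETR_EXTERNAL,cv2.CHAIN_APPROX_NONE)[0]:
    if cv2.contourArea(k)>8:
        W=onplane(c,k[:,0],O+.030*rz,rz); l=np.c_[(W-O)@rx,(W-O)@ey]*1000; print("block",cv2.minAreaRect(l.astype(np.float32)))
V=ctr-.02*ex+.225*ey; print("valve",V.round(4)); m=c["image"].max(2)<75; m=m.astype(np.uint8)*255
m[:150]=0;m[178:]=0;m[:,:225]=0;m[:,250:]=0
pv=proj(c,[V+[0,0,.102],V+[0,0,.08]]); print("valve px",pv.round(1))
for k in cv2.findContours(m,cv2.RETR_EXTERNAL,cv2.CHAIN_APPROX_NONE)[0]:
    if cv2.contourArea(k)>20: print("dark",cv2.minAreaRect((onplane(c,k[:,0],(0,0,.1))[:,:2]*1000).astype(np.float32)))
z=cv2.resize(c["image"][145:185,222:262],(600,600),interpolation=cv2.INTER_CUBIC); cv2.imwrite("pics/valve.png",z[:,:,::-1])
E
python3 m3.py
```

```text
foot [[ 581.   -22.3  120. ]
 [ 576.1 -254.2  120. ]] top [[ 680.1  -24.2  152.1]
 [ 675.  -253.6  152.1]]
O [ 0.5783 -0.146   0.12  ] foot in lift x -0.0502
edge y in rest [ 0.1493 -0.1505] [0.0619 0.0636]
target in rest ((44.115325927734375, 61.02570343017578), (60.431617736816406, 57.52135467529297), 0.6144974231719971) (282, 146, 21, 22)
block ((44.14365768432617, 59.607608795166016), (11.26818561553955, 11.296403884887695), 0.3251779079437256)
valve [0.6146 0.0781 0.    ]
valve px [[235.7 162.6]
 [236.2 164.4]]
dark ((612.4122924804688, 75.79678344726562), (32.51279830932617, 45.50634765625), 89.568115234375)
```

View pics/valve.png

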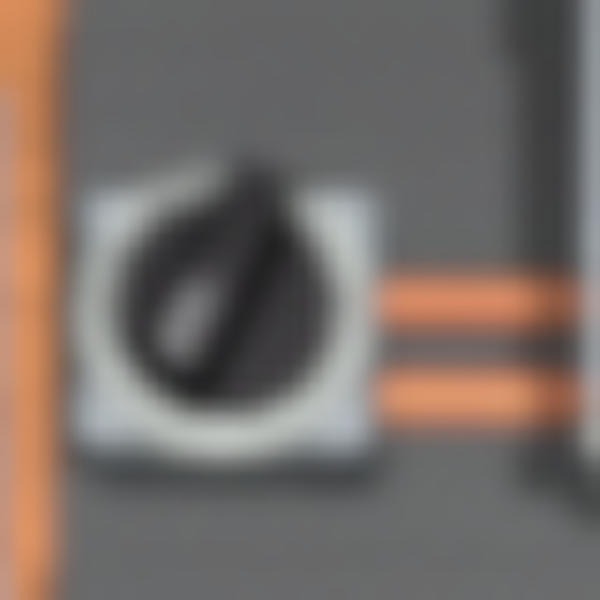

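The valve close-up shows the bar running from about (255,170) to (195,385), i.e. yaw ≈ −18°. The rest measurements agree with the drawing. I'll fetch the target first.

```bash
cat >> h.py <<'E'
s18=np.radians(18); yw=np.radians(-1.55); ex=np.array([np.cos(yw),np.sin(yw),0]); ey=np.array([-ex[1],ex[0],0])
rx=ex*np.cos(s18)+np.array([0,0,np.sin(s18)]); rz=-ex*np.sin(s18)+np.array([0,0,np.cos(s18)])
O=np.array([.5783,-.146,.12]); LC=np.array([.6285,-.1474,0])
def rest(x,y,h): return O+x*rx+y*ey+h*rz
def lift(x,y,z): return LC+x*ex+y*ey+np.array([0,0,z])
def where():
    s=env.get_state(); w=s["tcp_pos"]-O; print("rest coords",np.round([w@rx*1e3,w@ey*1e3,w@rz*1e3],1),"tcp",s["tcp_pos"].round(4))
E
python3 -c "
from h import *
delta(rest(.044,.0605,.12),tool(88.45,-rz))"
```

```text
shift [-0.5741 -0.4348  0.0055] turn [-0.057 -0.311 -0.355] j [ 1.05  0.31  0.05  1.3  -0.    1.43]
```

```bash
python3 nudge.py '[[-0.574,-0.435,0.005,0,0,0],[-0.574,-0.435,0.005,0,0,0],[-0.574,-0.435,0.005,-0.03,-0.15,-0.18],[-0.574,-0.435,0.005,-0.06,-0.31,-0.355],[-0.574,-0.435,0.005,-0.06,-0.31,-0.355],[-0.574,-0.435,0.005,-0.06,-0.31,-0.355],[-0.574,-0.435,0.005,-0.06,-0.31,-0.355],[-0.574,-0.435,0.005,-0.06,-0.31,-0.355]]' 0.05 30
python3 -c "
from h import *
delta(rest(.044,.0605,.12),tool(88.45,-rz))"
```

```text
clock: 1.3
tcp_pos: [0.4725, 0.1017, 0.2504]
orientation: [0.157, 0.013, 0.987, 0.0]
wrist_force: [0.8, 1.1, -0.1]
finger_gap: 0.0501
grip_force: 0.0
shift [-0.1107 -0.1843  0.0382] turn [ 0.004  0.002 -0.   ] j [ 0.06 -0.1  -0.48  0.88 -0.02  0.08]
```

```bash
python3 nudge.py '[[-0.11,-0.184,0.038,0,0,0],[-0.11,-0.184,0.038,0,0,0],[-0.11,-0.184,0.038,0,0,0],[-0.11,-0.184,0.038,0,0,0],[-0.11,-0.184,0.038,0,0,0],[-0.11,-0.184,0.038,0,0,0]]'
python3 -c "
from h import *
delta(rest(.044,.0605,.038),tool(88.45,-rz))
for n in ('top','side'):
    c=cam(n); p=proj(c,[rest(.044,.0605,.03)])[0].astype(int); print(p)
    z=cv2.resize(c['image'][p[1]-45:p[1]+45,p[0]-60:p[0]+60],(520,390),interpolation=cv2.INTER_CUBIC); cv2.imwrite(f'pics/t_{n}.png',z[:,:,::-1])
a=[cv2.imread(f'pics/t_{n}.png') for n in('top','side')]; cv2.imwrite('pics/t1.png',cv2.resize(np.hstack(a),(800,300)))
"
```

```text
clock: 2.05
tcp_pos: [0.5826, -0.083, 0.2465]
orientation: [0.156, 0.013, 0.988, 0.0]
wrist_force: [-0.4, -0.4, -0.1]
finger_gap: 0.0502
grip_force: 0.0
shift [-0.0025 -0.003   0.0815] turn [ 0.005 -0.001 -0.001] j [-0.32  0.11 -0.28  0.88  0.09 -0.28]
[292 157]
[289 191]
```

View pics/t1.png

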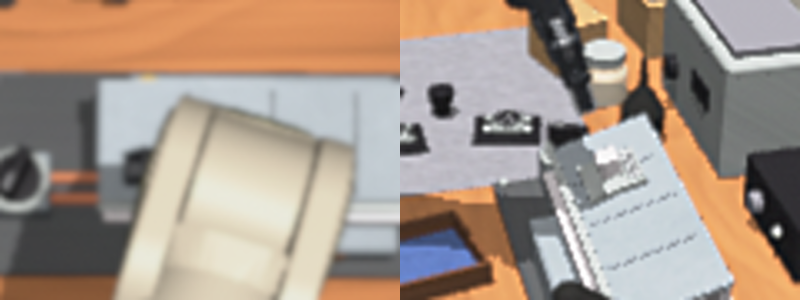

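The gripper hovers over the target with its shadow on the rest. The side view shows the target block at about (615,170) in this crop, with nothing in the way of the descent.

```bash
python3 nudge.py '[[-0.0025,-0.003,0.04,0.005,0,0],[-0.0025,-0.003,0.06,0.005,0,0],[-0.0025,-0.003,0.073,0.005,0,0],[-0.0025,-0.003,0.08,0.005,0,0],[-0.0025,-0.003,0.08,0.005,0,0]]'
python3 -c "
from h import *
where()"
python3 nudge.py '[[0,0,0,0,0,0],[0,0,0,0,0,0],[0,0,0,0,0,0],[0,0,0,0,0,0]]' 0.0 30
python3 -c "
from h import *
where()"
```

```text
clock: 2.78
tcp_pos: [0.6103, -0.0865, 0.1718]
orientation: [0.156, 0.013, 0.988, -0.003]
wrist_force: [-0.9, -0.3, 0.3]
finger_gap: 0.0499
grip_force: 0.0
rest coords [44.9 60.3 39.8] tcp [ 0.6103 -0.0865  0.1718]
clock: 3.28
tcp_pos: [0.6108, -0.087, 0.1728]
orientation: [0.157, 0.014, 0.987, -0.003]
wrist_force: [-2.8, 1.4, 6.5]
finger_gap: 0.0213
grip_force: 30.4
rest coords [45.7 59.9 40.7] tcp [ 0.6108 -0.087   0.1728]
```

```bash
python3 nudge.py '[[0,0,-0.03,0,0,0],[0,0,-0.08,0,0,0],[0,0,-0.12,0,0,0],[0,0,-0.12,0,0,0],[0,0,-0.12,0,0,0]]'
python3 -c "
from h import *
where()
# case: TCP above floor, tool down, y at case y (101 deg)
delta([.4344,-.015,.15],tool(100.97))"
```

```text
clock: 3.9
tcp_pos: [0.5727, -0.0857, 0.2845]
orientation: [0.156, 0.014, 0.988, -0.002]
wrist_force: [-0.5, 0.0, -2.8]
finger_gap: 0.0214
grip_force: 30.1
rest coords [ 44.   60.1 158.6] tcp [ 0.5727 -0.0857  0.2845]
shift [0.1748 0.0669 0.0848] turn [-0.035  0.311 -0.218] j [-0.33  0.07 -0.22  0.97  0.09 -0.29]
```

```bash
python3 nudge.py '[[0.06,0.02,0.02,0,0.1,-0.07],[0.12,0.04,0.05,-0.02,0.2,-0.15],[0.175,0.067,0.085,-0.035,0.311,-0.218],[0.175,0.067,0.085,-0.035,0.311,-0.218],[0.175,0.067,0.085,-0.035,0.311,-0.218],[0.175,0.067,0.085,-0.035,0.311,-0.218]]'
python3 -c "
from h import *
delta([.4344,-.015,.052],tool(100.97))
c=cam('side'); p=proj(c,[(.434,-.015,.07)])[0].astype(int)
z=cv2.resize(c['image'][p[1]-45:p[1]+45,p[0]-60:p[0]+60],(600,450),interpolation=cv2.INTER_CUBIC); cv2.imwrite('pics/t2.png',z[:,:,::-1])
"
```

```text
clock: 4.65
tcp_pos: [0.4358, -0.0154, 0.1508]
orientation: [0.001, -0.096, 0.995, -0.0]
wrist_force: [0.2, 0.4, -2.7]
finger_gap: 0.0211
grip_force: 30.1
shift [0.0016 0.0007 0.0988] turn [-0.001  0.002  0.   ] j [-0.22  0.11 -0.48  0.98  0.   -0.41]
```

View pics/t2.png

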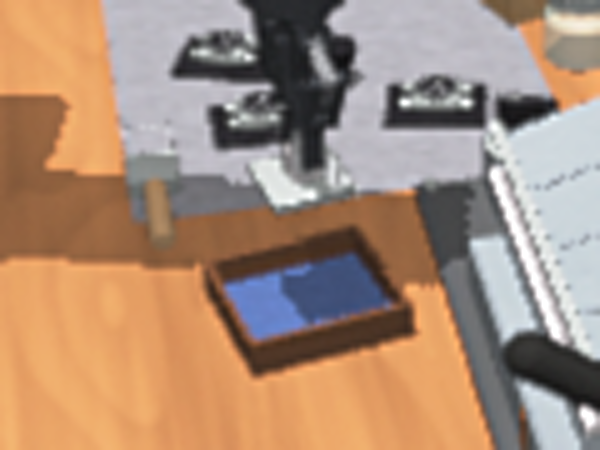

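The target is held level above the case: plate at (300,180), case interior at (310,295). Lowering it now.

```bash
python3 nudge.py '[[0.0016,0,0.05,0,0,0],[0.0016,0,0.08,0,0,0],[0.0016,0,0.095,0,0,0],[0.0016,0,0.1,0,0,0],[0.0016,0,0.102,0,0,0],[0.0016,0,0.103,0,0,0]]'
python3 nudge.py '[[0,0,0.001,0,0,0],[0,0,0.002,0,0,0]]'
```

```text
clock: 5.45
tcp_pos: [0.4346, -0.0157, 0.0486]
orientation: [0.002, -0.096, 0.995, -0.001]
wrist_force: [-0.3, -0.2, -2.5]
finger_gap: 0.0211
grip_force: 30.1
clock: 5.7
tcp_pos: [0.434, -0.0154, 0.0461]
orientation: [0.001, -0.096, 0.995, -0.0]
wrist_force: [-0.2, -0.2, -2.2]
finger_gap: 0.0211
grip_force: 30.1
```

```bash
python3 nudge.py '[[0,0,0.001,0,0,0],[0,0,0.001,0,0,0]]'
python3 nudge.py '[[0,0,0,0,0,0],[0,0,0,0,0,0],[0,0,0,0,0,0]]' 0.045
python3 nudge.py '[[0,0,-0.03,0,0,0],[0,0,-0.08,0,0,0],[0,0,-0.12,0,0,0],[0,0,-0.16,0,0,0],[0,0,-0.16,0,0,0]]'
python3 -c "
from h import *
delta([.4194,.3608,.18],tool(158.1))"
```

```text
clock: 5.95
tcp_pos: [0.4339, -0.0154, 0.0456]
orientation: [0.001, -0.096, 0.995, -0.0]
wrist_force: [-1.9, -0.3, 6.1]
finger_gap: 0.0209
grip_force: 31.0
clock: 6.32
tcp_pos: [0.4337, -0.0154, 0.0448]
orientation: [0.001, -0.096, 0.995, -0.0]
wrist_force: [-0.1, -0.2, 0.9]
finger_gap: 0.0452
grip_force: 0.0
clock: 6.95
tcp_pos: [0.4355, -0.0158, 0.2078]
orientation: [0.004, -0.096, 0.995, -0.001]
wrist_force: [-0.2, -0.6, 0.2]
finger_gap: 0.0448
grip_force: 0.0
shift [-0.0559  0.3728  0.0271] turn [-0.007  0.005 -0.996] j [-0.22  0.06 -0.38  1.12  0.   -0.41]
```

```bash
python3 nudge.py '[[-0.056,0.373,0.027,0,0,-0.18],[-0.056,0.373,0.027,0,0,-0.36],[-0.056,0.373,0.027,0,0,-0.54],[-0.056,0.373,0.027,0,0,-0.72],[-0.056,0.373,0.027,0,0,-0.9],[-0.056,0.373,0.027,0,0,-0.996],[-0.056,0.373,0.027,0,0,-0.996],[-0.056,0.373,0.027,0,0,-0.996]]' 0.058
python3 -c "
from h import *
c=cam('top'); [print(np.round(r,1)) for r in carriers(c,vmax=115)]
delta([.4194,.3608,.05],tool(158.1))
c=cam('side'); p=proj(c,[(.419,.361,.03)])[0].astype(int)
z=cv2.resize(c['image'][p[1]-45:p[1]+45,p[0]-60:p[0]+60],(600,450),interpolation=cv2.INTER_CUBIC); cv2.imwrite('pics/a1.png',z[:,:,::-1])
im=cam('top')['image'].astype(int); b=im; m=((b[:,:,2]>b[:,:,0]+40)&(b[:,:,2]>90)); print('case px',im[226,268],m[200:250,240:300].sum())
"
```

```text
clock: 7.95
tcp_pos: [0.4163, 0.3611, 0.1762]
orientation: [-0.001, -0.56, 0.829, -0.001]
wrist_force: [-0.2, -0.5, -0.3]
finger_gap: 0.0579
grip_force: 0.0
[434.3 248.5  81.5  62.    0.5]
[513.2 313.2  34.8  31.5  88.8]
[436.2 421.1 355.9 178.7  33.5]
[580.1 243.6  82.9  63.4 -13.8]
[670.4 413.   82.9  18.8 -73.3]
shift [-0.0016 -0.0023  0.1267] turn [-0.001 -0.002 -0.001] j [ 0.57  0.3  -0.16  1.11 -0.   -0.62]
case px [239 238 239] 659
```

```bash
python3 nudge.py '[[-0.0016,-0.0023,0.05,0,0,0],[-0.0016,-0.0023,0.09,0,0,0],[-0.0016,-0.0023,0.12,0,0,0],[-0.0016,-0.0023,0.135,0,0,0],[-0.0016,-0.0023,0.138,0,0,0],[-0.0016,-0.0023,0.138,0,0,0]]'
python3 nudge.py '[[0,0,0,0,0,0],[0,0,0,0,0,0],[0,0,0,0,0,0],[0,0,0,0,0,0]]' 0 30
```

```text
clock: 8.85
tcp_pos: [0.421, 0.3622, 0.0407]
orientation: [0.001, -0.559, 0.829, -0.001]
wrist_force: [0.1, 0.2, 0.3]
finger_gap: 0.0579
grip_force: 0.0
clock: 9.35
tcp_pos: [0.4209, 0.3627, 0.0413]
orientation: [0.002, -0.56, 0.829, -0.001]
wrist_force: [-0.5, -0.5, 5.3]
finger_gap: 0.0369
grip_force: 29.4
```

```bash
python3 nudge.py '[[0,0,-0.02,0,0,0],[0,0,-0.06,0,0,0],[0,0,-0.1,0,0,0],[0,0,-0.12,0,0,0],[0,0,-0.12,0,0,0]]'
python3 -c "
from h import *
c=cam('side'); p=proj(c,[(.419,.361,.13)])[0].astype(int)
z=cv2.resize(c['image'][p[1]-45:p[1]+45,p[0]-60:p[0]+60],(600,450),interpolation=cv2.INTER_CUBIC); cv2.imwrite('pics/a2.png',z[:,:,::-1])
delta(rest(.048,.11,.12),tool(178.45,-rz))
"
```

```text
clock: 9.98
tcp_pos: [0.4212, 0.3631, 0.1622]
orientation: [0.003, -0.56, 0.829, -0.001]
wrist_force: [0.3, 0.3, 0.1]
finger_gap: 0.0005
grip_force: 0.0
shift [ 0.3066 -0.3063 -0.0882] turn [ 0.307 -0.054 -0.353] j [ 0.57  0.32 -0.18  1.07 -0.   -0.62]
```

View pics/a2.png

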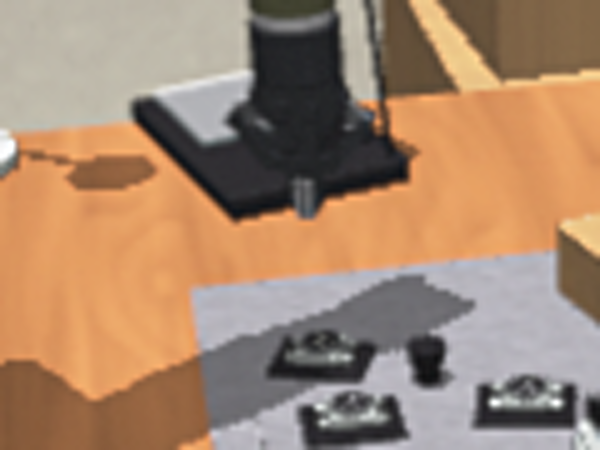

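The fingers closed on empty air: the three carriers are still on the mat ((320,355), (350,415) and (525,400) in the crop). The pads had caught only the dial's rim, so I need to go about 12 mm lower. I'll step aside and measure again.

```bash
python3 nudge.py '[[0.08,-0.18,0,0,0,0],[0.08,-0.18,0,0,0,0],[0.08,-0.18,0,0,0,0],[0.08,-0.18,0,0,0,0],[0.08,-0.18,0,0,0,0]]' 0.056
python3 -c "
from h import *
c=cam('top'); [print(np.round(r,1)) for r in carriers(c,vmax=115)]
delta([.4194,.3608,.06],tool(158.1))"
```

```text
clock: 10.65
tcp_pos: [0.5564, 0.22, 0.1584]
orientation: [-0.001, -0.559, 0.829, 0.0]
wrist_force: [0.1, 0.3, -0.1]
finger_gap: 0.0562
grip_force: 0.0
[388.  437.8 151.5  11.6   6.3]
[499.  220.6 390.8  75.1  11.9]
shift [-0.0789  0.1787  0.0988] turn [ 0.001 -0.001 -0.   ] j [ 0.24  0.4  -0.06  1.11 -0.   -0.94]
```

```bash
python3 -c "
from h import *
c=cam('top')
for v in (60,75,90): print(v);[print(np.round(r,1)) for r in carriers(c,vmax=v)]
cv2.imwrite('pics/a3.png',cv2.resize(c['image'][140:280,80:280],(700,490))[:,:,::-1])"
```

```text
60
[602.4 237.6 132.6  56.9  12.6]
75
[400.4 207.8 189.4  12.9   9.9]
[614.3 240.7 161.   63.8  15.3]
90
[386.6 438.4 148.1   7.4   6.9]
[404.8 208.1 199.2  18.9   9.6]
[603.1 240.1 181.   67.9  13.5]
```

View pics/a3.png

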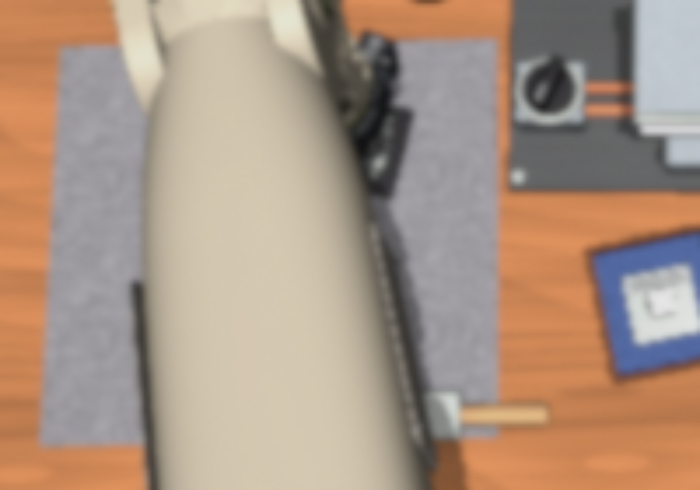

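The arm hides the mat; the target sits well inside the case at (665,300). I'll move clear to the right.

```bash
python3 nudge.py '[[0.18,-0.12,-0.05,0,0,0],[0.18,-0.12,-0.05,0,0,0],[0.18,-0.12,-0.05,0,0,0],[0.18,-0.12,-0.05,0,0,0],[0.18,-0.12,-0.05,0,0,0]]'
python3 -c "
from h import *
c=cam('top'); [print(np.round(r,1)) for r in carriers(c,vmax=115)]
delta([.4194,.3608,.1],tool(158.1))"
```

```text
clock: 11.38
tcp_pos: [0.6013, 0.0083, 0.2107]
orientation: [0.001, -0.559, 0.829, -0.001]
wrist_force: [-0.7, 0.7, -0.2]
finger_gap: 0.0561
grip_force: 0.0
[511.8 313.2  35.   34.3   1. ]
[580.4 243.6  84.9  65.  -13.9]
[508.2 273.5 391.9 210.  -11.3]
[669.5 413.8  86.6  21.  -71.9]
shift [-0.258   0.2995  0.11  ] turn [-0.002  0.001 -0.   ] j [-0.12  0.38  0.03  1.22  0.   -1.31]
```

```bash
python3 -c "
from h import *
delta([.5803,.2436,.09],tool(166.1))"
```

```text
shift [-0.2094  0.1064  0.1202] turn [-0.002  0.001 -0.14 ] j [-0.12  0.38  0.03  1.22  0.   -1.31]
```

```bash
python3 nudge.py '[[-0.07,0.035,0,0,0,-0.07],[-0.14,0.07,0.03,0,0,-0.14],[-0.209,0.106,0.07,0,0,-0.14],[-0.209,0.106,0.1,0,0,-0.14],[-0.209,0.106,0.12,0,0,-0.14],[-0.209,0.106,0.12,0,0,-0.14],[-0.209,0.106,0.12,0,0,-0.14],[-0.209,0.106,0.12,0,0,-0.14]]' 0.056
python3 -c "
from h import *
delta([.5803,.2436,.029],tool(166.1))"
```

```text
clock: 12.42
tcp_pos: [0.5821, 0.2423, 0.092]
orientation: [0.002, -0.616, 0.788, -0.001]
wrist_force: [-0.5, 0.4, 0.1]
finger_gap: 0.0561
grip_force: 0.0
shift [-0.0008  0.0024  0.063 ] turn [-0.004  0.002 -0.001] j [ 0.27  0.5  -0.07  0.99 -0.   -1.06]
```

```bash
python3 nudge.py '[[-0.001,0.002,0.03,0,0,0],[-0.001,0.002,0.05,0,0,0],[-0.001,0.002,0.058,0,0,0],[-0.001,0.002,0.062,0,0,0],[-0.001,0.002,0.063,0,0,0]]'
python3 nudge.py '[[0,0,0,0,0,0],[0,0,0,0,0,0],[0,0,0,0,0,0],[0,0,0,0,0,0]]' 0 40
python3 nudge.py '[[0,0,-0.01,0,0,0],[0,0,-0.03,0,0,0],[0,0,-0.05,0,0,0],[0,0,-0.05,0,0,0]]'
```

```text
clock: 13.05
tcp_pos: [0.5801, 0.2437, 0.0278]
orientation: [0.001, -0.616, 0.788, -0.001]
wrist_force: [-0.1, -0.5, 0.7]
finger_gap: 0.0558
grip_force: 0.0
clock: 13.55
tcp_pos: [0.5806, 0.2442, 0.0289]
orientation: [0.002, -0.616, 0.787, -0.001]
wrist_force: [-0.0, -0.2, 6.0]
finger_gap: 0.0388
grip_force: 46.9
clock: 14.05
tcp_pos: [0.5807, 0.2442, 0.0791]
orientation: [0.002, -0.616, 0.787, -0.001]
wrist_force: [0.9, -0.1, -1.3]
finger_gap: 0.0391
grip_force: 44.6
```

```bash
python3 nudge.py '[[0,0,-0.06,0,0,0],[0,0,-0.12,0,0,0],[0,0,-0.17,0,0,0],[0,0,-0.17,0,0,0]]'
python3 -c "
from h import *
delta(rest(.047,-.0375,.11),tool(178.45,-rz))"
```

```text
clock: 14.55
tcp_pos: [0.5811, 0.2445, 0.2515]
orientation: [0.004, -0.616, 0.787, -0.002]
wrist_force: [0.4, -0.7, -0.8]
finger_gap: 0.0392
grip_force: 44.5
shift [ 0.4141 -0.1094  0.0116] turn [ 0.303 -0.031 -0.214] j [ 0.27  0.42  0.19  1.34 -0.   -1.06]
```

```bash
python3 nudge.py '[[0.06,-0.015,0,0.08,0,-0.05],[0.12,-0.03,0,0.15,-0.015,-0.1],[0.18,-0.047,0,0.23,-0.02,-0.16],[0.24,-0.063,0,0.3,-0.03,-0.21],[0.3,-0.08,0,0.303,-0.031,-0.214],[0.36,-0.095,0.01,0.303,-0.031,-0.214],[0.414,-0.109,0.0116,0.303,-0.031,-0.214],[0.414,-0.109,0.0116,0.303,-0.031,-0.214]]'
python3 nudge.py '[[0,0,0,0,0,0],[0,0,0,0,0,0]]'
python3 -c "
from h import *
where();delta(rest(.047,-.0375,.035),tool(178.45,-rz))"
```

```text
clock: 15.55
tcp_pos: [0.5841, -0.188, 0.2325]
orientation: [0.104, -0.687, 0.711, -0.109]
wrist_force: [-0.0, 0.7, -0.7]
finger_gap: 0.039
grip_force: 44.2
clock: 15.8
tcp_pos: [0.5849, -0.1826, 0.2346]
orientation: [0.105, -0.69, 0.708, -0.109]
wrist_force: [0.5, -0.1, -0.7]
finger_gap: 0.0389
grip_force: 44.2
rest coords [ 42.6 -36.4 106.6] tcp [ 0.5849 -0.1826  0.2346]
shift [ 0.001  -0.0051  0.0716] turn [ 0.01  -0.001  0.002] j [-0.5   0.18 -0.23  0.9   0.14 -2.02]
```

```bash
python3 nudge.py '[[0.001,-0.005,0.03,0.01,0,0.002],[0.001,-0.005,0.05,0.01,0,0.002],[0.001,-0.005,0.062,0.01,0,0.002],[0.001,-0.005,0.07,0.01,0,0.002],[0.001,-0.005,0.071,0.01,0,0.002]]'
python3 nudge.py '[[0,0,0,0,0,0]]'
python3 -c "
from h import *
where();delta(rest(.047,-.0375,.029),tool(178.45,-rz))"
```

```text
clock: 16.42
tcp_pos: [0.6115, -0.1856, 0.1691]
orientation: [0.109, -0.688, 0.708, -0.113]
wrist_force: [0.8, -0.1, -0.5]
finger_gap: 0.0388
grip_force: 44.2
clock: 16.55
tcp_pos: [0.6117, -0.1861, 0.17]
orientation: [0.109, -0.688, 0.708, -0.114]
wrist_force: [0.4, -0.7, -1.3]
finger_gap: 0.0391
grip_force: 44.2
rest coords [ 48.3 -39.2  36.9] tcp [ 0.6117 -0.1861  0.17  ]
shift [-0.0017  0.0013  0.0079] turn [-0.002 -0.002 -0.001] j [-0.48  0.26 -0.29  0.74  0.13 -2.  ]
```

```bash
python3 nudge.py '[[-0.001,0,0.003,0,0,0],[-0.001,0,0.006,0,0,0],[-0.001,0,0.0075,0,0,0],[-0.001,0,0.0075,0,0,0]]'
python3 nudge.py '[[0,0,0.001,0,0,0],[0,0,0.001,0,0,0]]'
python3 -c "
from h import *
where()"
```

```text
clock: 17.05
tcp_pos: [0.6137, -0.1852, 0.1622]
orientation: [0.109, -0.688, 0.708, -0.113]
wrist_force: [-1.2, 0.7, -0.3]
finger_gap: 0.0389
grip_force: 44.6
clock: 17.3
tcp_pos: [0.6137, -0.1852, 0.1622]
orientation: [0.109, -0.688, 0.708, -0.113]
wrist_force: [-6.6, 0.8, 6.6]
finger_gap: 0.0391
grip_force: 46.4
rest coords [ 47.7 -38.3  28.8] tcp [ 0.6137 -0.1852  0.1622]
```

```bash
python3 nudge.py '[[0,0.001,-0.0005,0,0,0],[0,0.002,-0.0005,0,0,0],[0,0.003,-0.0005,0,0,0],[0,0.004,-0.0005,0,0,0],[0,0.004,-0.0005,0,0,0]]'
python3 nudge.py '[[0,0.0007,0,0,0,0],[0,0.0014,0,0,0,0],[0,0.002,0,0,0,0],[0,0.002,0,0,0,0]]'
python3 -c "
from h import *
where()"
```

```text
clock: 17.92
tcp_pos: [0.6108, -0.1855, 0.1613]
orientation: [0.109, -0.688, 0.708, -0.114]
wrist_force: [1.0, -0.1, 5.0]
finger_gap: 0.0388
grip_force: 46.0
clock: 18.42
tcp_pos: [0.6089, -0.1854, 0.1606]
orientation: [0.109, -0.688, 0.708, -0.114]
wrist_force: [1.6, 0.1, 5.6]
finger_gap: 0.0397
grip_force: 46.0
rest coords [ 42.7 -38.6  28.9] tcp [ 0.6089 -0.1854  0.1606]
```

```bash
python3 nudge.py '[[0,0.0005,0,0,0,0],[0,0.001,0,0,0,0],[0,0.001,0,0,0,0]]'
python3 nudge.py '[[0,0.0005,0,0,0,0],[0,0.001,0,0,0,0],[0,0.001,0,0,0,0]]'
python3 -c "
from h import *
where()"
```

```text
clock: 18.8
tcp_pos: [0.6081, -0.1854, 0.1604]
orientation: [0.109, -0.688, 0.708, -0.114]
wrist_force: [1.5, -0.4, 5.5]
finger_gap: 0.0392
grip_force: 46.0
clock: 19.18
tcp_pos: [0.608, -0.1854, 0.1604]
orientation: [0.11, -0.688, 0.708, -0.115]
wrist_force: [5.6, 0.2, 4.8]
finger_gap: 0.0392
grip_force: 45.5
rest coords [ 41.7 -38.6  29. ] tcp [ 0.608  -0.1854  0.1604]
```

```bash
python3 nudge.py '[[0,0.0005,0,0,0,0],[0,0.0005,0,0,0,0]]'
python3 nudge.py '[[0,0,0,0,0,0],[0,0,0,0,0,0],[0,0,0,0,0,0]]' 0.05
python3 nudge.py '[[0,0,-0.02,0,0,0],[0,0,-0.06,0,0,0],[0,0,-0.12,0,0,0],[0,0,-0.12,0,0,0]]'
python3 -c "
from h import *
where()
delta([.55,-.2,.28],tool(178))"
```

```text
clock: 19.42
tcp_pos: [0.6079, -0.1854, 0.1605]
orientation: [0.11, -0.688, 0.708, -0.115]
wrist_force: [6.3, -0.3, 4.4]
finger_gap: 0.0388
grip_force: 45.2
clock: 19.8
tcp_pos: [0.6048, -0.1845, 0.1579]
orientation: [0.108, -0.688, 0.709, -0.112]
wrist_force: [1.1, 0.4, 0.5]
finger_gap: 0.0499
grip_force: 0.0
clock: 20.3
tcp_pos: [0.57, -0.1849, 0.2788]
orientation: [0.11, -0.688, 0.708, -0.117]
wrist_force: [0.5, -0.5, -0.4]
finger_gap: 0.0503
grip_force: 0.0
rest coords [ 42.1 -39.1 153.3] tcp [ 0.57   -0.1849  0.2788]
shift [ 0.0157  0.0181 -0.0072] turn [-0.324 -0.005  0.006] j [-0.52  0.12 -0.19  0.97  0.14 -2.04]
```

```bash
cat >> h.py <<'E'
def onrest(c,vmax=115,lift=0):
    m=np.zeros(c["image"].shape[:2],np.uint8); m[136:174,262:364]=(c["image"].max(2)[136:174,262:364]<vmax)*255
    m=cv2.morphologyEx(m,cv2.MORPH_CLOSE,np.ones((5,5)))
    for k in cv2.findContours(m,cv2.RETR_EXTERNAL,cv2.CHAIN_APPROX_NONE)[0]:
        if cv2.contourArea(k)<60: continue
        W=onplane(c,k[:,0],O+[0,0,lift]+.008*rz,rz)-O-[0,0,lift]; print("onrest",np.round(sum(cv2.minAreaRect((np.c_[W@rx,W@ey]*1000).astype(np.float32))[:2],()),1),round(cv2.minAreaRect((np.c_[W@rx,W@ey]*1000).astype(np.float32))[2],1))
E
python3 -c "
from h import *
c=cam('top'); [print(np.round(r,1)) for r in carriers(c,vmax=115)]
onrest(c)
delta([.4194,.3608,.28],tool(158.1)); delta([.435,.249,.28],tool(180.5))"
```

```text
[424.  358.4  83.3  64.4 -21.5]
[435.2 248.5  83.9  62.    0.5]
[512.3 313.5  34.4  34.3 -63.9]
[669.7 414.   86.8  19.5 -73.3]
onrest [ 25.8 -14.9  93.3 212.1] 36.9
shift [-0.5405  0.1556 -0.058 ] turn [-0.317  0.053  0.35 ] j [-0.52  0.12 -0.19  0.97  0.14 -2.04]
shift [-0.4292  0.1378 -0.0517] turn [-0.32  -0.01  -0.038] j [-0.52  0.12 -0.19  0.97  0.14 -2.04]
```

```bash
python3 nudge.py '[[-0.06,0.019,-0.007,-0.08,0,-0.01],[-0.12,0.038,-0.015,-0.16,0,-0.02],[-0.18,0.057,-0.022,-0.24,0,-0.03],[-0.24,0.076,-0.03,-0.32,-0.01,-0.038],[-0.3,0.095,-0.036,-0.32,-0.01,-0.038],[-0.36,0.115,-0.043,-0.32,-0.01,-0.038],[-0.429,0.138,-0.052,-0.32,-0.01,-0.038],[-0.429,0.138,-0.052,-0.32,-0.01,-0.038]]' 0.056
python3 nudge.py '[[0,0,0.03,0,0,0],[0,0,0.06,0,0,0],[0,0,0.06,0,0,0]]'
python3 -c "
from h import *
delta([.435,.249,.08],tool(180.5))"
```

```text
clock: 21.35
tcp_pos: [0.4318, 0.2521, 0.2774]
orientation: [0.002, 0.712, -0.702, -0.003]
wrist_force: [-1.1, -0.6, -0.7]
finger_gap: 0.0557
grip_force: 0.0
clock: 21.72
tcp_pos: [0.4318, 0.2483, 0.216]
orientation: [0.004, 0.71, -0.704, -0.004]
wrist_force: [-0.4, -0.1, -0.2]
finger_gap: 0.056
grip_force: 0.0
shift [-0.0007 -0.0047  0.1359] turn [ 0.011 -0.     0.   ] j [ 0.36  0.19 -0.21  1.18  0.   -1.22]
```

```bash
python3 nudge.py '[[-0.0007,-0.0047,0.05,0.011,0,0],[-0.0007,-0.0047,0.1,0.011,0,0],[-0.0007,-0.0047,0.135,0.011,0,0],[-0.0007,-0.0047,0.135,0.011,0,0],[-0.0007,-0.0047,0.135,0.011,0,0]]'
python3 -c "
from h import *
delta([.435,.249,.029],tool(180.5))
c=cam('side');p=proj(c,[(.435,.249,.02)])[0].astype(int)
cv2.imwrite('pics/b1.png',cv2.resize(c['image'][p[1]-40:p[1]+35,p[0]-50:p[0]+50],(600,450),interpolation=cv2.INTER_CUBIC)[:,:,::-1])"
```

```text
clock: 22.35
tcp_pos: [0.4391, 0.2508, 0.0858]
orientation: [-0.004, 0.71, -0.704, 0.002]
wrist_force: [0.1, 0.4, -0.8]
finger_gap: 0.0561
grip_force: 0.0
shift [0.002  0.0047 0.0567] turn [-0.009  0.003  0.   ] j [ 0.36  0.29 -0.42  0.85  0.   -1.22]
```

View pics/b1.png

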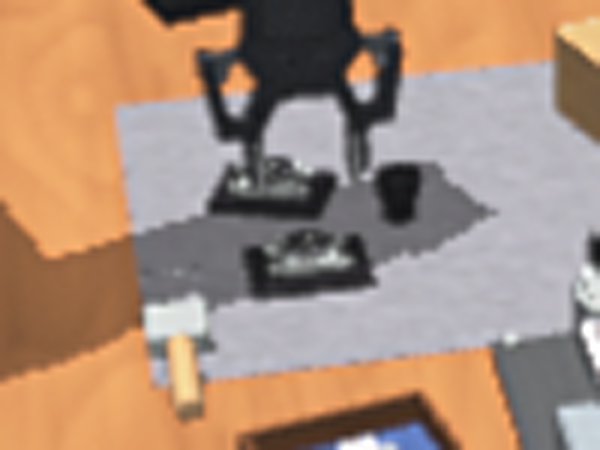

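The open fingers (250,170) and (358,170) straddle carrier B at (308,265) seen from the side. Going down.

```bash
python3 nudge.py '[[0.0015,0.003,0.025,-0.005,0,0],[0.0015,0.003,0.045,-0.005,0,0],[0.0015,0.003,0.053,-0.005,0,0],[0.0015,0.003,0.056,-0.005,0,0],[0.0015,0.003,0.057,-0.005,0,0],[0.0015,0.003,0.057,-0.005,0,0]]'
python3 nudge.py '[[0,0,0,0,0,0],[0,0,0,0,0,0],[0,0,0,0,0,0],[0,0,0,0,0,0]]' 0 40
python3 nudge.py '[[0,0,-0.03,0,0,0],[0,0,-0.08,0,0,0],[0,0,-0.13,0,0,0],[0,0,-0.19,0,0,0],[0,0,-0.22,0,0,0],[0,0,-0.22,0,0,0]]'
python3 -c "
from h import *
delta(rest(.047,.0375,.11),tool(178.45,-rz))"
```

```text
clock: 23.15
tcp_pos: [0.4357, 0.2495, 0.0277]
orientation: [-0.002, 0.711, -0.704, -0.0]
wrist_force: [0.7, 0.1, -0.3]
finger_gap: 0.0558
grip_force: 0.0
clock: 23.65
tcp_pos: [0.4358, 0.2498, 0.0287]
orientation: [-0.003, 0.711, -0.704, -0.0]
wrist_force: [-1.7, -0.4, 11.2]
finger_gap: 0.0389
grip_force: 47.1
clock: 24.4
tcp_pos: [0.4362, 0.2493, 0.2498]
orientation: [-0.004, 0.711, -0.704, 0.001]
wrist_force: [0.8, 0.1, -2.0]
finger_gap: 0.0389
grip_force: 47.1
shift [ 0.3597 -0.1502  0.0101] turn [0.307 0.01  0.036] j [ 0.36  0.17 -0.15  1.24  0.   -1.22]
```

```bash
python3 nudge.py '[[0.06,-0.025,0,0.08,0,0.01],[0.12,-0.05,0,0.16,0,0.02],[0.18,-0.075,0,0.24,0.01,0.03],[0.24,-0.1,0,0.307,0.01,0.036],[0.29,-0.12,0,0.307,0.01,0.036],[0.34,-0.14,0.005,0.307,0.01,0.036],[0.36,-0.15,0.01,0.307,0.01,0.036],[0.36,-0.15,0.01,0.307,0.01,0.036]]'
python3 nudge.py '[[0,0,0,0,0,0],[0,0,0,0,0,0]]'
python3 -c "
from h import *
where();delta(rest(.048,.0375,.033),tool(178.45,-rz))"
```

```text
clock: 25.4
tcp_pos: [0.5874, -0.1105, 0.2336]
orientation: [0.106, -0.689, 0.709, -0.109]
wrist_force: [0.3, 0.3, -1.2]
finger_gap: 0.0395
grip_force: 47.0
clock: 25.65
tcp_pos: [0.5878, -0.1081, 0.2364]
orientation: [0.107, -0.69, 0.707, -0.11]
wrist_force: [-0.3, -0.3, -0.4]
finger_gap: 0.0385
grip_force: 47.0
rest coords [ 44.   38.2 108.1] tcp [ 0.5878 -0.1081  0.2364]
shift [ 0.0006 -0.0044  0.075 ] turn [ 0.006 -0.001  0.002] j [-0.36  0.13 -0.27  0.87  0.1  -1.89]
```

```bash
python3 nudge.py '[[0,-0.004,0.03,0.006,0,0],[0,-0.004,0.05,0.006,0,0],[0,-0.004,0.064,0.006,0,0],[0,-0.004,0.072,0.006,0,0],[0,-0.004,0.074,0.006,0,0],[0,-0.004,0.074,0.006,0,0]]'
python3 nudge.py '[[0,0,0.001,0,0,0],[0,0,0.002,0,0,0],[0,0,0.002,0,0,0]]'
python3 -c "
from h import *
where()"
```

```text
clock: 26.4
tcp_pos: [0.6148, -0.1106, 0.1677]
orientation: [0.109, -0.689, 0.708, -0.113]
wrist_force: [0.3, 0.3, -0.4]
finger_gap: 0.0392
grip_force: 47.0
clock: 26.78
tcp_pos: [0.6152, -0.1107, 0.1653]
orientation: [0.109, -0.689, 0.708, -0.113]
wrist_force: [0.1, 1.2, -2.0]
finger_gap: 0.039
grip_force: 47.0
rest coords [48.2 36.3 32. ] tcp [ 0.6152 -0.1107  0.1653]
```

```bash
python3 nudge.py '[[0,0,0.001,0,0,0],[0,0,0.002,0,0,0],[0,0,0.0025,0,0,0],[0,0,0.0025,0,0,0]]'
python3 nudge.py '[[0,0,0.0005,0,0,0],[0,0,0.001,0,0,0]]'
python3 -c "
from h import *
where()"
```

```text
clock: 27.28
tcp_pos: [0.6159, -0.1106, 0.1627]
orientation: [0.109, -0.689, 0.708, -0.113]
wrist_force: [-0.3, -0.4, -1.3]
finger_gap: 0.0391
grip_force: 47.0
clock: 27.52
tcp_pos: [0.6162, -0.1107, 0.1623]
orientation: [0.109, -0.689, 0.708, -0.113]
wrist_force: [-4.1, 0.2, 5.3]
finger_gap: 0.0391
grip_force: 48.9
rest coords [48.2 36.3 28.8] tcp [ 0.6162 -0.1107  0.1623]
```

```bash
python3 nudge.py '[[0,0.0015,-0.0005,0,0,0],[0,0.003,-0.0005,0,0,0],[0,0.0045,-0.0005,0,0,0],[0,0.0055,-0.0005,0,0,0],[0,0.0055,-0.0005,0,0,0]]'
python3 nudge.py '[[0,0.0005,0,0,0,0],[0,0.001,0,0,0,0],[0,0.0015,0,0,0,0],[0,0.0015,0,0,0,0]]'
python3 -c "
from h import *
where()"
```

```text
clock: 28.15
tcp_pos: [0.6108, -0.1105, 0.1607]
orientation: [0.109, -0.689, 0.708, -0.113]
wrist_force: [-0.5, -0.1, 0.6]
finger_gap: 0.0389
grip_force: 47.4
clock: 28.65
tcp_pos: [0.61, -0.1105, 0.1605]
orientation: [0.109, -0.689, 0.708, -0.113]
wrist_force: [2.7, -0.4, -0.7]
finger_gap: 0.039
grip_force: 46.9
rest coords [41.7 36.4 29. ] tcp [ 0.61   -0.1105  0.1605]
```

```bash
python3 nudge.py '[[0,0.0005,0.0005,0,0,0],[0,0.001,0.0005,0,0,0],[0,0.001,0.0005,0,0,0]]'
python3 nudge.py '[[0,0,0,0,0,0],[0,0,0,0,0,0],[0,0,0,0,0,0]]' 0.05
python3 nudge.py '[[0,0,-0.02,0,0,0],[0,0,-0.06,0,0,0],[0,0,-0.12,0,0,0],[0,0,-0.12,0,0,0]]'
python3 -c "
from h import *
where(); c=cam('top'); [print(np.round(r,1)) for r in carriers(c,vmax=115)]
delta([.424,.3584,.28],tool(158.5))"
```

```text
clock: 29.02
tcp_pos: [0.6099, -0.1105, 0.1605]
orientation: [0.11, -0.689, 0.707, -0.114]
wrist_force: [5.7, 1.4, 2.4]
finger_gap: 0.039
grip_force: 47.5
clock: 29.4
tcp_pos: [0.6078, -0.1104, 0.1587]
orientation: [0.108, -0.689, 0.708, -0.112]
wrist_force: [-1.2, 0.4, -0.2]
finger_gap: 0.0502
grip_force: 0.0
clock: 29.9
tcp_pos: [0.5731, -0.1102, 0.2793]
orientation: [0.11, -0.688, 0.707, -0.117]
wrist_force: [1.2, -0.3, -0.2]
finger_gap: 0.0499
grip_force: 0.0
rest coords [ 43.4  35.7 153.4] tcp [ 0.5731 -0.1102  0.2793]
[364.9 151.4  95.7  67.4  15.2]
[424.2 358.4  83.7  64.4 -21.5]
[512.3 313.5  34.4  34.3 -63.9]
[669.7 414.   86.8  19.5 -73.3]
shift [-0.4639  0.1514 -0.0557] turn [-0.317  0.052  0.345] j [-0.38  0.08 -0.24  0.95  0.1  -1.91]
```

```bash
python3 nudge.py '[[-0.06,0.02,-0.007,-0.08,0.01,0.09],[-0.12,0.04,-0.015,-0.16,0.02,0.18],[-0.18,0.06,-0.022,-0.24,0.04,0.26],[-0.24,0.08,-0.03,-0.317,0.052,0.345],[-0.3,0.1,-0.036,-0.317,0.052,0.345],[-0.36,0.12,-0.043,-0.317,0.052,0.345],[-0.42,0.14,-0.05,-0.317,0.052,0.345],[-0.464,0.151,-0.056,-0.317,0.052,0.345]]' 0.056
python3 nudge.py '[[0,0,0.05,0,0,0],[0,0,0.1,0,0,0],[0,0,0.15,0,0,0],[0,0,0.18,0,0,0],[0,0,0.18,0,0,0]]'
python3 -c "
from h import *
delta([.4241,.3584,.029],tool(158.5))"
```

```text
clock: 30.95
tcp_pos: [0.4216, 0.3607, 0.2772]
orientation: [-0.003, -0.563, 0.826, 0.002]
wrist_force: [1.0, 0.5, -0.5]
finger_gap: 0.0561
grip_force: 0.0
clock: 31.58
tcp_pos: [0.4195, 0.3576, 0.0952]
orientation: [-0.006, -0.563, 0.826, 0.002]
wrist_force: [-1.2, -0.5, -0.0]
finger_gap: 0.0564
grip_force: 0.0
shift [-0.0029 -0.0046  0.0661] turn [ 0.01  -0.007  0.001] j [ 0.56  0.37 -0.27  0.94  0.   -0.64]
```

```bash
python3 nudge.py '[[-0.003,-0.0046,0.03,0.01,-0.007,0],[-0.003,-0.0046,0.05,0.01,-0.007,0],[-0.003,-0.0046,0.06,0.01,-0.007,0],[-0.003,-0.0046,0.065,0.01,-0.007,0],[-0.003,-0.0046,0.066,0.01,-0.007,0],[-0.003,-0.0046,0.066,0.01,-0.007,0]]'
python3 -c "
from h import *
delta([.4241,.3584,.029],tool(158.5))"
python3 nudge.py '[[0,0,0,0,0,0],[0,0,0,0,0,0],[0,0,0,0,0,0],[0,0,0,0,0,0]]' 0 40
python3 nudge.py '[[0,0,-0.03,0,0,0],[0,0,-0.08,0,0,0],[0,0,-0.13,0,0,0],[0,0,-0.19,0,0,0],[0,0,-0.22,0,0,0],[0,0,-0.22,0,0,0]]'
python3 -c "
from h import *
delta(rest(.047,.111,.11),tool(178.45,-rz))"
```

```text
clock: 32.33
tcp_pos: [0.428, 0.3609, 0.0339]
orientation: [0.005, -0.563, 0.826, -0.0]
wrist_force: [0.7, 0.0, -0.0]
finger_gap: 0.056
grip_force: 0.0
shift [0.0038 0.0027 0.0049] turn [-0.006  0.008  0.001] j [ 0.56  0.44 -0.34  0.78  0.   -0.64]
clock: 32.83
tcp_pos: [0.4279, 0.361, 0.0341]
orientation: [0.005, -0.563, 0.826, 0.0]
wrist_force: [-2.0, 0.6, 5.5]
finger_gap: 0.039
grip_force: 40.9
clock: 33.58
tcp_pos: [0.4272, 0.3602, 0.2558]
orientation: [0.007, -0.563, 0.826, -0.0]
wrist_force: [0.1, -0.5, -1.6]
finger_gap: 0.0381
grip_force: 41.0
shift [ 0.308  -0.298   0.0156] turn [ 0.301 -0.045 -0.346] j [ 0.56  0.27 -0.01  1.28  0.   -0.64]
```

```bash
python3 nudge.py '[[0,0,0.06,0,0,0],[0,0,0.12,0,0,0],[0,0,0.17,0,0,0],[0,0,0.2,0,0,0],[0,0,0.215,0,0,0],[0,0,0.22,0,0,0],[0,0,0.22,0,0,0]]'
python3 nudge.py '[[0,0,0,0,0,0],[0.004,0,0,0,0,0],[0.004,0,0.003,-0.006,0.008,0],[0.004,0,0.005,-0.006,0.008,0],[0.004,0,0.005,-0.006,0.008,0],[0.004,0,0.005,-0.006,0.008,0]]' 0.056
python3 -c "
from h import *
delta([.4241,.3584,.029],tool(158.5))"
python3 nudge.py '[[0,0,0,0,0,0],[0,0,0,0,0,0],[0,0,0,0,0,0],[0,0,0,0,0,0]]' 0 40
python3 nudge.py '[[0,0,-0.03,0,0,0],[0,0,-0.08,0,0,0],[0,0,-0.13,0,0,0],[0,0,-0.19,0,0,0],[0,0,-0.22,0,0,0],[0,0,-0.22,0,0,0]]'
python3 -c "
from h import *
delta(rest(.047,.111,.11),tool(178.45,-rz))"
```

```text
clock: 34.45
tcp_pos: [0.4267, 0.3602, 0.0337]
orientation: [0.004, -0.563, 0.826, 0.0]
wrist_force: [-1.4, -0.8, 0.4]
finger_gap: 0.0386
grip_force: 42.2
clock: 35.2
tcp_pos: [0.4261, 0.3569, 0.0281]
orientation: [-0.001, -0.563, 0.826, 0.0]
wrist_force: [0.3, 0.3, -0.4]
finger_gap: 0.0562
grip_force: 0.0
shift [-0.0007  0.0024 -0.0009] turn [ 0.001 -0.001  0.001] j [ 0.55  0.45 -0.35  0.78  0.   -0.64]
clock: 35.7
tcp_pos: [0.4263, 0.3572, 0.0288]
orientation: [-0.0, -0.563, 0.826, 0.0]
wrist_force: [-1.4, 0.0, 5.8]
finger_gap: 0.0388
grip_force: 48.5
clock: 36.45
tcp_pos: [0.4276, 0.3577, 0.2505]
orientation: [0.002, -0.563, 0.826, 0.0]
wrist_force: [0.7, 0.1, -1.9]
finger_gap: 0.039
grip_force: 46.5
shift [ 0.3056 -0.2968  0.0109] turn [ 0.309 -0.052 -0.345] j [ 0.55  0.28 -0.01  1.28  0.   -0.64]
```

```bash
python3 nudge.py '[[0.043,-0.042,0,0.08,-0.01,-0.09],[0.086,-0.084,0,0.16,-0.02,-0.18],[0.13,-0.126,0,0.24,-0.04,-0.26],[0.17,-0.165,0,0.309,-0.052,-0.345],[0.21,-0.204,0,0.309,-0.052,-0.345],[0.25,-0.243,0,0.309,-0.052,-0.345],[0.29,-0.282,0.005,0.309,-0.052,-0.345],[0.306,-0.297,0.011,0.309,-0.052,-0.345]]'
python3 nudge.py '[[0,0,0,0,0,0],[0,0,0,0,0,0]]'
python3 -c "
from h import *
where();delta(rest(.048,.111,.033),tool(178.45,-rz))"
```

```text
clock: 37.45
tcp_pos: [0.5905, -0.0392, 0.2342]
orientation: [0.106, -0.688, 0.709, -0.111]
wrist_force: [0.2, -0.1, -1.4]
finger_gap: 0.0389
grip_force: 46.5
clock: 37.7
tcp_pos: [0.5897, -0.0353, 0.2358]
orientation: [0.106, -0.69, 0.708, -0.11]
wrist_force: [-0.5, 0.5, -1.0]
finger_gap: 0.0389
grip_force: 46.5
rest coords [ 43.7 111.  107.5] tcp [ 0.5897 -0.0353  0.2358]
shift [-0.0001 -0.0048  0.0745] turn [ 0.006 -0.001  0.001] j [-0.22  0.12 -0.29  0.86  0.06 -1.76]
```

```bash
python3 nudge.py '[[0,-0.004,0.03,0.006,0,0],[0,-0.004,0.05,0.006,0,0],[0,-0.004,0.064,0.006,0,0],[0,-0.004,0.072,0.006,0,0],[0,-0.004,0.075,0.006,0,0],[0,-0.004,0.075,0.006,0,0]]'
python3 nudge.py '[[0,0,0.001,0,0,0],[0,0,0.002,0,0,0],[0,0,0.003,0,0,0],[0,0,0.003,0,0,0]]'
python3 -c "
from h import *
where()"
```

```text
clock: 38.45
tcp_pos: [0.6177, -0.0373, 0.1673]
orientation: [0.109, -0.689, 0.707, -0.114]
wrist_force: [0.3, 0.1, -1.5]
finger_gap: 0.0394
grip_force: 46.5
clock: 38.95
tcp_pos: [0.6184, -0.0375, 0.164]
orientation: [0.109, -0.689, 0.708, -0.114]
wrist_force: [0.1, 0.7, -2.1]
finger_gap: 0.0389
grip_force: 46.5
rest coords [ 48.9 109.6  30.4] tcp [ 0.6184 -0.0375  0.164 ]
```

```bash
python3 nudge.py '[[0,0,0.001,0,0,0],[0,0,0.0015,0,0,0],[0,0,0.002,0,0,0],[0,0,0.002,0,0,0]]'
python3 nudge.py '[[0,0.0015,0,0,0,0],[0,0.003,0,0,0,0],[0,0.0045,0,0,0,0],[0,0.006,0,0,0,0],[0,0.006,0,0,0,0]]'
python3 nudge.py '[[0,0.0005,0,0,0,0],[0,0.001,0,0,0,0],[0,0.0015,0,0,0,0],[0,0.0015,0,0,0,0]]'
python3 -c "
from h import *
where()"
```

```text
clock: 39.45
tcp_pos: [0.6189, -0.0375, 0.1626]
orientation: [0.109, -0.689, 0.708, -0.114]
wrist_force: [-4.7, 0.3, 4.4]
finger_gap: 0.0383
grip_force: 48.0
clock: 40.08
tcp_pos: [0.6142, -0.0375, 0.1612]
orientation: [0.11, -0.689, 0.707, -0.115]
wrist_force: [0.5, -0.2, 5.9]
finger_gap: 0.0388
grip_force: 47.8
clock: 40.58
tcp_pos: [0.6129, -0.0375, 0.1608]
orientation: [0.11, -0.689, 0.707, -0.115]
wrist_force: [1.6, 0.0, 4.9]
finger_gap: 0.0388
grip_force: 47.8
rest coords [ 42.7 109.4  29. ] tcp [ 0.6129 -0.0375  0.1608]
```

```bash
python3 nudge.py '[[0,0.0005,0,0,0,0],[0,0.001,0,0,0,0],[0,0.0015,0,0,0,0],[0,0.0015,0,0,0,0]]'
python3 nudge.py '[[0,0.0005,0,0,0,0],[0,0.0008,0,0,0,0],[0,0.0008,0,0,0,0]]'
python3 -c "
from h import *
where()"
```

```text
clock: 41.08
tcp_pos: [0.6118, -0.0375, 0.1605]
orientation: [0.11, -0.689, 0.707, -0.115]
wrist_force: [1.6, -0.2, 4.8]
finger_gap: 0.0387
grip_force: 47.7
clock: 41.45
tcp_pos: [0.6117, -0.0375, 0.1605]
orientation: [0.11, -0.689, 0.707, -0.115]
wrist_force: [4.7, -0.5, 4.7]
finger_gap: 0.0388
grip_force: 47.3
rest coords [ 41.4 109.4  29.1] tcp [ 0.6117 -0.0375  0.1605]
```

```bash
python3 nudge.py '[[0,0.0005,0,0,0,0],[0,0.0005,0,0,0,0]]'
python3 nudge.py '[[0,0,0,0,0,0],[0,0,0,0,0,0],[0,0,0,0,0,0]]' 0.05
python3 nudge.py '[[0,0,-0.02,0,0,0],[0,0,-0.06,0,0,0],[0,0,-0.1,0,0,0],[0,0,-0.1,0,0,0]]'
python3 -c "
from h import *
delta([.45,.25,.28],tool(72))"
```

```text
clock: 41.7
tcp_pos: [0.6116, -0.0374, 0.1605]
orientation: [0.111, -0.689, 0.707, -0.116]
wrist_force: [6.8, -0.7, 4.1]
finger_gap: 0.0388
grip_force: 47.0
clock: 42.08
tcp_pos: [0.608, -0.037, 0.1577]
orientation: [0.108, -0.689, 0.708, -0.113]
wrist_force: [0.4, 0.1, 0.1]
finger_gap: 0.0501
grip_force: 0.0
clock: 42.58
tcp_pos: [0.5791, -0.0364, 0.2575]
orientation: [0.11, -0.689, 0.707, -0.116]
wrist_force: [-0.1, -0.0, 0.2]
finger_gap: 0.0496
grip_force: 0.0
shift [-0.2827  0.1224 -0.0656] turn [-0.227  0.296  1.84 ] j [-0.23  0.08 -0.29  0.89  0.06 -1.76]
```

```bash
python3 nudge.py '[[-0.06,0.026,-0.014,-0.022,0.028,0.175],[-0.12,0.05,-0.028,-0.044,0.056,0.35],[-0.18,0.08,-0.04,-0.066,0.084,0.525],[-0.24,0.1,-0.055,-0.088,0.112,0.7],[-0.283,0.122,-0.066,-0.11,0.14,0.875],[-0.283,0.122,-0.066,-0.132,0.168,1.05],[-0.283,0.122,-0.066,-0.154,0.196,1.225],[-0.283,0.122,-0.066,-0.176,0.224,1.4]]' 0.05
python3 -c "
from h import *
c=cam('top'); onrest(c,95)
cv2.imwrite('pics/r1.png',cv2.resize(c['image'][125:205,215:405],(798,336),interpolation=cv2.INTER_CUBIC)[:,:,::-1])
delta(lift(-.02,.225,.18),tool(72))"
```

```text
clock: 43.58
tcp_pos: [0.4485, 0.2514, 0.2763]
orientation: [0.029, -0.086, 0.995, -0.033]
wrist_force: [-1.2, 0.5, -0.4]
finger_gap: 0.0499
grip_force: 0.0
onrest [ 41.8 -38.3  77.4  59.9] 0.3
onrest [41.4 36.9 77.4 59.8] 0.3
onrest [ 41.  108.4  77.4  54.4] 0.3
shift [-0.1294 -0.19    0.1166] turn [-0.057  0.067  0.479] j [ 0.4   0.17 -0.09  1.28 -0.08  0.23]
```

View pics/r1.png

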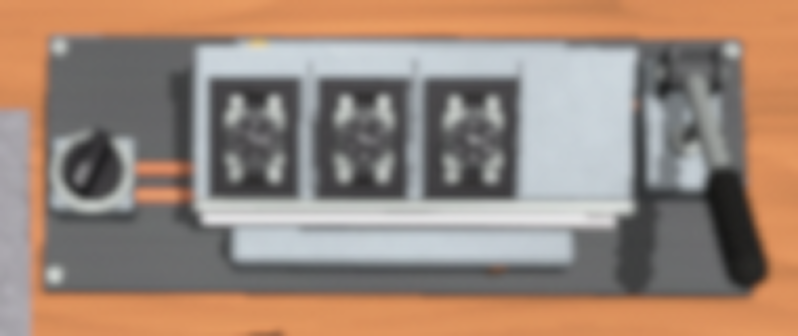

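All three carriers sit square and side by side in the slots at (255,138), (362,138) and (472,138), against the backstop. Next is the valve.

```bash
python3 nudge.py '[[-0.03,-0.05,0,-0.02,0.02,0.16],[-0.065,-0.1,0,-0.04,0.045,0.32],[-0.1,-0.15,0.03,-0.057,0.067,0.479],[-0.129,-0.19,0.08,-0.057,0.067,0.479],[-0.129,-0.19,0.117,-0.057,0.067,0.479],[-0.129,-0.19,0.117,-0.057,0.067,0.479],[-0.129,-0.19,0.117,-0.057,0.067,0.479]]' 0.05
python3 nudge.py '[[0,0,0,0,0,0],[0,0,0,0,0,0]]'
python3 -c "
from h import *
delta(lift(-.02,.225,.098),tool(72))"
```

```text
clock: 44.5
tcp_pos: [0.6163, 0.08, 0.1828]
orientation: [0.002, 0.151, 0.989, 0.0]
wrist_force: [0.4, -0.2, -0.3]
finger_gap: 0.05
grip_force: 0.0
clock: 44.75
tcp_pos: [0.6172, 0.0803, 0.1842]
orientation: [0.004, 0.151, 0.989, 0.0]
wrist_force: [0.2, 0.3, 0.4]
finger_gap: 0.0501
grip_force: 0.0
shift [ 0.0024 -0.0031  0.0862] turn [0.002 0.007 0.012] j [ 0.    0.43  0.04  1.18 -0.    0.3 ]
```

```bash
python3 nudge.py '[[0.002,-0.003,0.03,0,0.007,0.012],[0.002,-0.003,0.06,0,0.007,0.012],[0.002,-0.003,0.078,0,0.007,0.012],[0.002,-0.003,0.085,0,0.007,0.012],[0.002,-0.003,0.086,0,0.007,0.012],[0.002,-0.003,0.086,0,0.007,0.012]]'
python3 nudge.py '[[0,0,0,0,0,0],[0,0,0,0,0,0],[0,0,0,0,0,0],[0,0,0,0,0,0],[0,0,0,0,0,0]]' 0 30
python3 -c "
from h import *
delta(lift(-.02,.225,.098),tool(72)); print(env.get_state()['ft_torque'])"
```

```text
clock: 45.5
tcp_pos: [0.6149, 0.0774, 0.0972]
orientation: [-0.001, 0.157, 0.988, 0.001]
wrist_force: [0.5, -0.3, 0.4]
finger_gap: 0.0498
grip_force: 0.0
clock: 46.12
tcp_pos: [0.6147, 0.0789, 0.097]
orientation: [-0.001, 0.157, 0.988, 0.002]
wrist_force: [-0.4, 5.4, 1.9]
finger_gap: 0.0136
grip_force: 32.1
shift [-0.0002 -0.0008 -0.001 ] turn [ 0.005 -0.003 -0.   ] j [-0.    0.48 -0.09  1.    0.01  0.31]
[ 1.01704648  0.06323995 -0.05371885]
```

```bash
python3 nudge.py '[[0,0.001,0,0,0,0.16],[0,0.001,0,0,0,0.32],[0,0.001,0,0,0,0.48],[0,0.001,0,0,0,0.64],[0,0.001,0,0,0,0.8],[0,0.001,0,0,0,0.96],[0,0.001,0,0,0,1.1],[0,0.001,0,0,0,1.2]]'
python3 nudge.py '[[0,0,0,0,0,0.15],[0,0,0,0,0,0.3],[0,0,0,0,0,0.45],[0,0,0,0,0,0.55],[0,0,0,0,0,0.6]]'
python3 -c "
from h import *
s=env.get_state(); print(s['ft_torque'],s['joint_pos'].round(3)); delta(lift(-.02,.225,.098),tool(72))"
```

```text
clock: 47.12
tcp_pos: [0.6157, 0.0797, 0.097]
orientation: [-0.002, 0.688, 0.725, 0.002]
wrist_force: [2.9, 4.8, 0.6]
finger_gap: 0.0132
grip_force: 31.8
clock: 47.75
tcp_pos: [0.6161, 0.0794, 0.0972]
orientation: [-0.001, 0.871, 0.492, 0.001]
wrist_force: [1.5, 2.7, 0.5]
finger_gap: 0.0134
grip_force: 75.1
[ 0.43913382 -0.50674764  1.83233836] [-0.003  0.485 -0.09   0.995  0.004  2.111]
shift [-0.0019 -0.0006 -0.0008] turn [ 0.002 -0.004 -1.799] j [-0.    0.48 -0.09  0.99  0.    2.11]
```

```bash
python3 nudge.py '[[0,0,0,0,0,0.06],[0,0,0,0,0,0.06]]'
python3 -c "
from h import *
s=env.get_state(); print(s['ft_torque'],s['joint_pos'].round(3)); delta(lift(-.02,.225,.098),tool(72))"
python3 nudge.py '[[0,0,0,0,0,0],[0,0,0,0,0,0],[0,0,0,0,0,0],[0,0,-0.03,0,0,0],[0,0,-0.08,0,0,0],[-0.03,0.05,-0.12,0,0,0],[-0.06,0.1,-0.14,0,0,0],[-0.09,0.15,-0.14,0,0,0]]' 0.05
python3 -c "
from h import *
where()"
```

```text
clock: 48.0
tcp_pos: [0.6161, 0.0794, 0.0973]
orientation: [-0.001, 0.884, 0.467, 0.001]
wrist_force: [3.5, 2.8, 2.4]
finger_gap: 0.0137
grip_force: 112.6
[ 0.56853207 -0.68409197  3.16562481] [-2.000e-03  4.850e-01 -9.000e-02  9.950e-01  3.000e-03  2.166e+00]
shift [-0.0019 -0.0005 -0.0007] turn [ 0.002 -0.003 -1.855] j [-0.    0.48 -0.09  0.99  0.    2.17]
clock: 49.0
tcp_pos: [0.6875, -0.0806, 0.2384]
orientation: [-0.0, 0.886, 0.464, 0.001]
wrist_force: [-0.1, 0.9, 0.3]
finger_gap: 0.05
grip_force: 0.0
rest coords [138.7  68.3  79.5] tcp [ 0.6875 -0.0806  0.2384]
```

```bash
python3 -c "
from h import *
delta(lift(-.085,-.208,.285),tool(-1.55))"
```

```text
shift [-0.3091  0.0319 -0.0471] turn [ 0.001 -0.002 -0.578] j [-0.23  0.56  0.38  1.4   0.    1.94]
```

```bash
python3 nudge.py '[[-0.05,0.005,-0.04,0,0,-0.15],[-0.11,0.01,-0.047,0,0,-0.3],[-0.17,0.017,-0.047,0,0,-0.45],[-0.23,0.024,-0.047,0,0,-0.578],[-0.29,0.03,-0.047,0,0,-0.578],[-0.309,0.032,-0.047,0,0,-0.578],[-0.309,0.032,-0.047,0,0,-0.578]]' 0
python3 nudge.py '[[0,0,0,0,0,0]]'
python3 -c "
from h import *
c=cam('top'); onrest(c,95)
delta(lift(-.085,-.208,.235),tool(-1.55))
a=cv2.resize(c['image'][140:190,222:272],(400,400),interpolation=cv2.INTER_CUBIC)
s=cam('side'); b=cv2.resize(s['image'][150:310,230:390],(400,400),interpolation=cv2.INTER_CUBIC)
cv2.imwrite('pics/v2.png',np.hstack([a,b])[:,:,::-1])"
```

```text
clock: 49.88
tcp_pos: [0.536, -0.3527, 0.282]
orientation: [-0.002, 0.718, 0.696, -0.0]
wrist_force: [-0.1, 0.3, 0.0]
finger_gap: 0.0001
grip_force: 0.0
clock: 50.0
tcp_pos: [0.5374, -0.3504, 0.2822]
orientation: [-0.002, 0.716, 0.698, -0.0]
wrist_force: [-0.1, 0.5, 0.7]
finger_gap: -0.0001
grip_force: 0.0
onrest [ 40.   31.2  80.3 208.8] 0.3
shift [-0.003   0.0005  0.0473] turn [-0.003 -0.002  0.002] j [-0.7   0.45  0.32  1.44  0.    0.89]
```

View pics/v2.png

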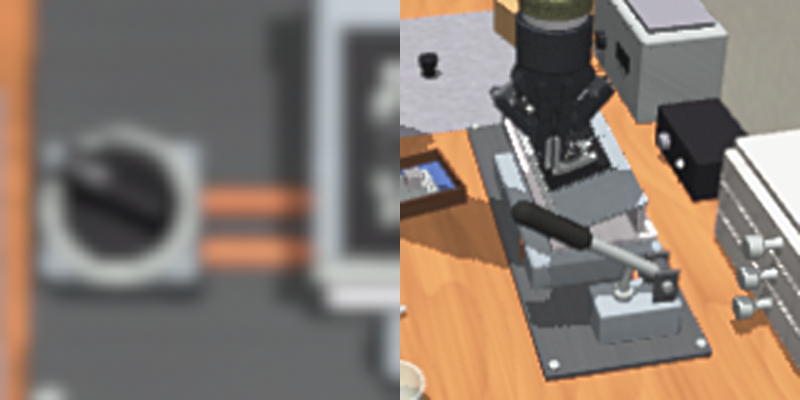

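The valve bar now runs from (60,155) to (170,225), about 102° clockwise from where it was, and it hit a hard stop, so it is shut. In the side view the lever grip at (515–590,210–240) is up and free. I'll start the first stroke slowly.

```bash
python3 nudge.py '[[-0.003,0,0.03,0,0,0],[-0.003,0,0.047,0,0,0],[-0.003,-0.002,0.055,0,0,0],[-0.003,-0.004,0.065,0,0,0],[-0.003,-0.006,0.07,0,0,0]]'
python3 nudge.py '[[0,-0.006,0.015,0,0,0],[0,-0.012,0.03,0,0,0],[0,-0.016,0.045,0,0,0],[0,-0.018,0.06,0,0,0]]'
python3 -c "
from h import *
s=env.get_state(); w=s['tcp_pos']-LC; print('lift',w@ex,w@ey,w[2])"
```

```text
clock: 50.72
tcp_pos: [0.5316, -0.3543, 0.2144]
orientation: [0.0, 0.716, 0.698, 0.0]
wrist_force: [-1.4, 1.4, 11.2]
finger_gap: -0.0
grip_force: 4.5
clock: 51.22
tcp_pos: [0.5135, -0.3552, 0.1556]
orientation: [0.002, 0.717, 0.697, -0.001]
wrist_force: [-4.1, -0.3, 13.1]
finger_gap: -0.0006
grip_force: 5.8
lift -0.109308241511037 -0.210816375592113 0.1555876947904169
```

```bash
python3 nudge.py '[[0,0,0.015,0,0,0],[0,0,0.03,0,0,0],[0,0,0.045,0,0,0],[0,0,0.055,0,0,0]]'
python3 nudge.py '[[0,0,0.003,0,0,0],[0,0,0.006,0,0,0],[0,0,0.008,0,0,0]]'
```

```text
clock: 51.72
tcp_pos: [0.5119, -0.3552, 0.0997]
orientation: [0.0, 0.717, 0.697, -0.002]
wrist_force: [-6.5, -1.4, 13.6]
finger_gap: -0.0002
grip_force: 6.9
clock: 52.1
tcp_pos: [0.5124, -0.3553, 0.0932]
orientation: [0.001, 0.717, 0.697, -0.002]
wrist_force: [-9.1, 1.6, 24.6]
finger_gap: 0.0004
grip_force: 13.1
```

```bash
python3 nudge.py '[[0,0,0.001,0,0,0],[0,0,0.001,0,0,0]]'
python3 nudge.py '[[0,0,-0.04,0,0,0],[0,0.003,-0.08,0,0,0],[0,0.012,-0.11,0,0,0],[0,0.025,-0.14,0,0,0],[0,0.026,-0.15,0,0,0],[0,0.026,-0.15,0,0,0]]'
python3 -c "
from h import *
c=cam('top'); im=c['image'].astype(int)
for h in (0,.006,.012): print(h,proj(c,[rest(.104,-.1,0)+[0,0,h],rest(0,.1,0)+[0,0,h]]).round(1).tolist())
print('back edge',im[128:140,343].mean(1).astype(int).tolist(),'foot',im[166:180,270].mean(1).astype(int).tolist())
s=env.get_state(); w=s['tcp_pos']-LC; print('lift',w@ex,w@ey,w[2])"
```

```text
clock: 52.35
tcp_pos: [0.5124, -0.3553, 0.0932]
orientation: [0.001, 0.717, 0.697, -0.002]
wrist_force: [-8.2, 1.7, 22.6]
finger_gap: 0.0002
grip_force: 11.8
clock: 53.1
tcp_pos: [0.5387, -0.3546, 0.2386]
orientation: [-0.001, 0.716, 0.698, -0.0]
wrist_force: [-0.5, 0.3, 0.4]
finger_gap: -0.0001
grip_force: 0.0
0 [[348.3, 135.8], [278.2, 171.5]]
0.006 [[348.7, 135.2], [278.3, 171.1]]
0.012 [[349.1, 134.5], [278.3, 170.6]]
back edge [141, 147, 151, 152, 148, 136, 141, 170, 192, 199, 199, 200] foot [156, 117, 77, 63, 73, 122, 176, 193, 194, 214, 214, 170, 129, 127]
lift -0.08468147288422355 -0.20924332015609237 0.23748904616885416
```

```bash
python3 nudge.py '[[0,-0.004,0.022,0,0,0],[0,-0.01,0.042,0,0,0],[0,-0.017,0.062,0,0,0],[0,-0.023,0.082,0,0,0],[0,-0.026,0.102,0,0,0],[0,-0.027,0.122,0,0,0],[0,-0.027,0.138,0,0,0],[0,-0.027,0.146,0,0,0]]'
python3 nudge.py '[[0,0,0.001,0,0,0],[0,0,0.001,0,0,0]]'
python3 nudge.py '[[0,0,-0.04,0,0,0],[0,0.003,-0.08,0,0,0],[0,0.012,-0.11,0,0,0],[0,0.026,-0.14,0,0,0],[0,0.027,-0.147,0,0,0],[0,0.027,-0.147,0,0,0]]'
```

```text
clock: 54.15
tcp_pos: [0.5095, -0.3541, 0.0925]
orientation: [-0.002, 0.717, 0.697, -0.002]
wrist_force: [-8.1, 2.3, 44.9]
finger_gap: 0.0
grip_force: 23.4
clock: 54.4
tcp_pos: [0.5094, -0.3541, 0.093]
orientation: [-0.002, 0.717, 0.697, -0.002]
wrist_force: [-8.6, 0.6, 17.4]
finger_gap: 0.0002
grip_force: 9.3
clock: 55.15
tcp_pos: [0.5379, -0.3542, 0.2369]
orientation: [-0.003, 0.717, 0.697, -0.0]
wrist_force: [-1.1, -0.3, -1.1]
finger_gap: -0.0002
grip_force: 0.0
```

```bash
python3 nudge.py '[[0,-0.005,0.025,0,0,0],[0,-0.012,0.05,0,0,0],[0,-0.019,0.072,0,0,0],[0,-0.025,0.095,0,0,0],[0,-0.027,0.118,0,0,0],[0,-0.027,0.132,0,0,0],[0,-0.027,0.138,0,0,0],[0,-0.027,0.141,0,0,0]]'
python3 nudge.py '[[0,0,0.002,0,0,0],[0,0,0.003,0,0,0],[0,0,0.003,0,0,0]]'
python3 nudge.py '[[0,0,-0.04,0,0,0],[0,0.003,-0.08,0,0,0],[0,0.012,-0.11,0,0,0],[0,0.026,-0.14,0,0,0],[0,0.027,-0.144,0,0,0],[0,0.027,-0.144,0,0,0]]'
```

```text
clock: 56.15
tcp_pos: [0.5092, -0.3541, 0.0972]
orientation: [-0.002, 0.717, 0.697, -0.002]
wrist_force: [-4.3, -1.8, 11.9]
finger_gap: -0.0003
grip_force: 6.5
clock: 56.52
tcp_pos: [0.5094, -0.354, 0.0945]
orientation: [-0.002, 0.717, 0.697, -0.002]
wrist_force: [-3.4, -1.1, 12.7]
finger_gap: -0.0005
grip_force: 6.1
clock: 57.28
tcp_pos: [0.5376, -0.3541, 0.2362]
orientation: [-0.003, 0.717, 0.697, -0.001]
wrist_force: [0.0, 0.0, -0.7]
finger_gap: 0.0002
grip_force: 0.0
```

```bash
python3 nudge.py '[[0,-0.005,0.025,0,0,0],[0,-0.012,0.05,0,0,0],[0,-0.019,0.072,0,0,0],[0,-0.025,0.095,0,0,0],[0,-0.027,0.118,0,0,0],[0,-0.027,0.132,0,0,0],[0,-0.027,0.138,0,0,0],[0,-0.027,0.141,0,0,0]]'
python3 nudge.py '[[0,0,0.002,0,0,0],[0,0,0.003,0,0,0],[0,0,0.003,0,0,0]]'
python3 nudge.py '[[0,0,-0.04,0,0,0],[0,0.003,-0.08,0,0,0],[0,0.012,-0.11,0,0,0],[0,0.026,-0.14,0,0,0],[0,0.027,-0.144,0,0,0],[0,0.027,-0.144,0,0,0]]'
```

```text
clock: 58.28
tcp_pos: [0.5086, -0.3539, 0.0968]
orientation: [-0.003, 0.717, 0.697, -0.002]
wrist_force: [-6.8, -0.9, 12.3]
finger_gap: 0.0001
grip_force: 6.5
clock: 58.65
tcp_pos: [0.5088, -0.3539, 0.0942]
orientation: [-0.002, 0.717, 0.697, -0.002]
wrist_force: [-5.4, -1.6, 11.4]
finger_gap: 0.0001
grip_force: 6.1
clock: 59.4
tcp_pos: [0.5375, -0.354, 0.2362]
orientation: [-0.003, 0.717, 0.697, -0.001]
wrist_force: [-0.0, -0.7, 0.1]
finger_gap: 0.0001
grip_force: 0.0
```

```bash
python3 nudge.py '[[0,-0.005,0.025,0,0,0],[0,-0.012,0.05,0,0,0],[0,-0.019,0.072,0,0,0],[0,-0.025,0.095,0,0,0],[0,-0.027,0.118,0,0,0],[0,-0.027,0.132,0,0,0],[0,-0.027,0.138,0,0,0],[0,-0.027,0.142,0,0,0]]'
python3 nudge.py '[[0,0,0.001,0,0,0],[0,0,0.002,0,0,0],[0,0,0.003,0,0,0],[0,0,0.003,0,0,0]]'
python3 nudge.py '[[0,0,-0.04,0,0,0],[0,0.003,-0.08,0,0,0],[0,0.012,-0.11,0,0,0],[0,0.026,-0.14,0,0,0],[0,0.027,-0.145,0,0,0],[0,0.027,-0.145,0,0,0]]'
```

```text
clock: 60.4
tcp_pos: [0.5082, -0.3533, 0.0955]
orientation: [-0.003, 0.717, 0.697, -0.002]
wrist_force: [-6.3, -0.4, 11.7]
finger_gap: -0.0002
grip_force: 6.5
clock: 60.9
tcp_pos: [0.5083, -0.3533, 0.093]
orientation: [-0.003, 0.717, 0.697, -0.002]
wrist_force: [-5.8, -0.9, 11.1]
finger_gap: 0.0
grip_force: 6.4
clock: 61.65
tcp_pos: [0.5375, -0.3541, 0.2362]
orientation: [-0.003, 0.717, 0.697, -0.001]
wrist_force: [-0.4, 1.4, 0.4]
finger_gap: -0.0002
grip_force: 0.0
```

```bash
python3 nudge.py '[[0,-0.005,0.025,0,0,0],[0,-0.012,0.05,0,0,0],[0,-0.019,0.072,0,0,0],[0,-0.025,0.095,0,0,0],[0,-0.027,0.11,0,0,0]]'
python3 nudge.py '[[0,0,0.01,0,0,0],[0,0,0.02,0,0,0],[0,0,0.027,0,0,0],[0,0,0.032,0,0,0]]'
python3 nudge.py '[[0,0,0.001,0,0,0],[0,0,0.002,0,0,0],[0,0,0.003,0,0,0],[0,0,0.003,0,0,0]]'
python3 nudge.py '[[0,0,-0.04,0,0,0],[0,0.003,-0.08,0,0,0],[0,0.012,-0.11,0,0,0],[0,0.026,-0.14,0,0,0],[0,0.027,-0.18,0,0,0],[0,0.027,-0.2,0,0,0]]'
python3 -c "
from h import *
for h in (.046,.035,0):
  for n in ('top','side'):
    print(h,n,proj(cam(n),[rest(.104,-.1,0)+[0,0,h],rest(.104,-.15,0)+[0,0,h],rest(0,-.15,0)+[0,0,h]]).round(1).tolist())"
```

```text
clock: 62.28
tcp_pos: [0.509, -0.3531, 0.1261]
orientation: [-0.004, 0.717, 0.697, -0.001]
wrist_force: [-2.9, -0.4, 5.0]
finger_gap: 0.0002
grip_force: 2.7
clock: 62.78
tcp_pos: [0.51, -0.3531, 0.0962]
orientation: [-0.003, 0.717, 0.697, -0.001]
wrist_force: [-6.3, 0.7, 12.7]
finger_gap: 0.0001
grip_force: 6.6
clock: 63.28
tcp_pos: [0.5101, -0.3531, 0.094]
orientation: [-0.002, 0.717, 0.697, -0.001]
wrist_force: [-5.9, 1.0, 11.7]
finger_gap: -0.0001
grip_force: 6.1
clock: 64.03
tcp_pos: [0.5396, -0.3546, 0.2946]
orientation: [-0.001, 0.716, 0.698, 0.0]
wrist_force: [-0.7, 0.0, 0.2]
finger_gap: 0.0001
grip_force: 0.0
0.046 top [[351.4, 130.9], [369.5, 131.0], [368.1, 168.5]]
0.046 side [[324.7, 207.2], [330.0, 216.7], [296.0, 229.8]]
0.035 top [[350.6, 132.1], [368.5, 132.2], [367.2, 169.3]]
0.035 side [[324.4, 210.2], [329.7, 219.8], [295.9, 232.9]]
0 top [[348.3, 135.8], [365.7, 135.9], [364.4, 172.0]]
0 side [[323.6, 219.8], [328.8, 229.6], [295.5, 242.4]]
```

```bash
python3 nudge.py '[[0,0,0.04,0,0,0],[0,-0.004,0.08,0,0,0],[0,-0.012,0.11,0,0,0],[0,-0.022,0.135,0,0,0]]' | grep -E "tcp|force"
python3 nudge.py '[[0,-0.004,0.015,0,0,0],[0,-0.006,0.03,0,0,0]]' | grep -E "tcp|wrist"
python3 nudge.py '[[0,0,0.015,0,0,0],[0,0,0.024,0,0,0]]' | grep -E "tcp|wrist"
python3 nudge.py '[[0,0,0.006,0,0,0],[0,0,0.01,0,0,0],[0,0,0.012,0,0,0]]' | grep -E "tcp|wrist"
python3 nudge.py '[[0,0,0.001,0,0,0],[0,0,0.002,0,0,0],[0,0,0.002,0,0,0]]' | grep -E "tcp|wrist"
python3 nudge.py '[[0,0,-0.04,0,0,0],[0,0.003,-0.08,0,0,0],[0,0.012,-0.11,0,0,0],[0,0.026,-0.14,0,0,0],[0,0.027,-0.18,0,0,0],[0,0.027,-0.22,0,0,0]]'| grep -E "tcp|wrist"
python3 nudge.py '[[0,-0.06,-0.02,0,0,0],[-0.04,-0.12,-0.02,0,0,0],[-0.09,-0.16,-0.02,0,0,0],[-0.12,-0.18,-0.02,0,0,0],[-0.12,-0.18,-0.02,0,0,0]]'| grep -E "tcp|wrist"
python3 -c "
from h import *
c=cam('top'); s=cam('side')
onrest(c,95,.046)
a=cv2.resize(c['image'][120:200,215:405],(800,337),interpolation=cv2.INTER_CUBIC)
b=cv2.resize(s['image'][165:310,200:420],(395,260),interpolation=cv2.INTER_CUBIC)
b=np.hstack([b,cv2.resize(c['image'][120:320,215:519],(405,260))])
cv2.imwrite('pics/f1.png',np.vstack([a,b])[:,:,::-1])"
```

```text
tcp_pos: [0.516, -0.3531, 0.1563]
wrist_force: [3.9, 0.1, 3.6]
grip_force: 2.2
tcp_pos: [0.5097, -0.3529, 0.1278]
wrist_force: [-1.0, 2.4, 5.3]
tcp_pos: [0.509, -0.353, 0.1035]
wrist_force: [-4.1, 1.1, 6.8]
tcp_pos: [0.5095, -0.3531, 0.0932]
wrist_force: [-5.3, 3.2, 13.3]
tcp_pos: [0.5095, -0.3531, 0.0929]
wrist_force: [-8.3, 4.7, 19.1]
tcp_pos: [0.5381, -0.3545, 0.3107]
wrist_force: [-0.4, -0.1, 0.4]
tcp_pos: [0.3525, -0.4725, 0.3296]
wrist_force: [0.1, 0.3, 0.6]
onrest [ 41.4 -37.7  74.6  58.6] 0.3
onrest [41.  37.4 75.  58.3] 0.8
onrest [ 40.6 110.7  74.6  55.6] 0.3
```

View pics/f1.png

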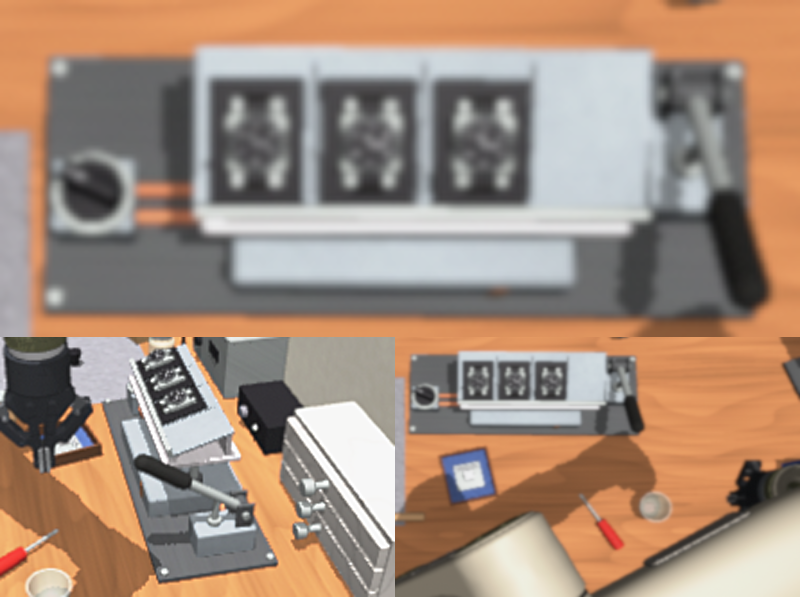

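The final views show the three carriers square on the raised rest, with its top edge at row ≈48 (≈0.044 m or more). The target is flat in the case, the valve bar is turned shut and the lever is back up. The last stroke needed only about 5–7 N until the stop, so the lift is fully up.

```bash
python3 -c "
from h import *
print(env.hand_in())"
```

```text
the job is handed in; nothing more can be done
None
```

The job is handed in at about 66 s on the clock; no verdict came back. The target lies flat in its case, the three carriers stand square against the backstop, the valve was turned to its hard stop, and the lift was pumped fully up with the lever back up. One pump stroke hit the lever's lower stop at about 45 N through the fingertips, and my first grasp shifted one carrier about 5 mm on the mat before it was placed.

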